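Free a locked centrifuge lid with the release pin

ROBOT

A 6-joint arm with a two-finger parallel gripper is mounted at the origin on the work surface. World frame = base frame: x ahead of the robot, y to its left, z up, the work surface at z = 0. Lengths are in m, angles in rad, forces in N, time in s.
With the tool pointing down it reaches from about 0.375 to 0.75 m from the base axis. Payload 9 kg.
Tool frame: the origin (TCP) lies midway between the tips of the shut fingers; the grasp point (between the pads) lies 19 mm behind it; z points along the fingers, y is the line along which they close (so a half turn about z gives the same grasp; the last joint's range is limited). The gripper opens to 85 mm and grips with 20 to 120 N. Pads are 22 mm wide; open, the fingers measure 114 mm over their backs; the gripper's body (76 mm by 85 mm) begins 54 mm behind the grasp point. The pads swing forward as they close: fully open they stand 13 mm farther back than shut.
Start: joints at [0.924, 0.104, 0.097, 1.564, 0, 1.353], TCP at [0.249, 0.546, 0.196] pointing down, gripper open.
Joint ranges: [-2.99, 2.99], [-0.84, 1.86], [-1.1, 1.16], [-1.84, 2.11], [-1.51, 1.56], [-3.14, 3.14]. Speed limits (rad/s): [2.22, 2.22, 2.57, 3.14, 3.14, 3.14].

INTERFACE

Orientations are given as a 3x3 rotation matrix whose columns are the frame's x, y, z axes.
In Python, from station import r gives the robot as it stands. The module is installed in compiled form; this text tells all that it offers.
- The arm moves only by the shell command python3 -m pendant 'ROWS' [FORCE]. ROWS is JSON, a list of rows, each a list of 3 entries, a list of its own where there are three numbers: the opening, from 0 (shut) to 1 (fully open), then the shift along the tool's x, y, z in mm, then the turn about the tool's z in degrees. In form: [[hand, [x, y, z], twist], ...]. A call has 1 to 12 rows; each row shifts and turns the commanded pose from where the row before left it, along the tool's axes as they then stand; what a row does not reach is not made up. A row lasts 1/8 s, in which the tool goes at most 62.5 mm and 10.7 degrees, less where a joint would pass 70% of its speed; a pose out of reach is approached as far as the arm can. A call with a gripper value outside its range is refused whole. The fingers move at their own pace and stop on an object; FORCE is the grip in N (left out, the last holds). Time passes only in rows, so rows that do not move let the fingers close. It gives the time, the measured TCP pose, the force, the opening and the grip force at its end, in the units of the state.
- r.get_obs(): the state, without advancing time (a new reading comes with each control period).
- r.capture(name): name is "side" or "top" or "wrist"; returns (picture, depth): 400x640x3 uint8, blue, green, red; 400x640 float32, m along the optical axis (not along the pixel's ray), 0 where there is no reading.
- r.get_calibration(name): a dict with "K" (3x3 intrinsics, pixels), "cam_to_world" (4x4, takes a point from camera to world coordinates). Camera axes: x right, y down, z forward; pixel columns grow to the right and rows downward; lengths in m; the calibration is good to about 2 mm. A picture is of the moment at which its call begins: read the wrist's pose just before it. get_calibration takes no time and is no camera call; for the wrist camera it gives the pose at the moment of the call.
- r.finish_job(): hands the job in; it is judged then, once.
The state is a dict: "time_s": time; "joints": joint angles; "joint_velocities": joint speeds; "tau": joint torques, N m; "ee_pos": TCP position; "ee_rot": TCP orientation; "ft_force": force on the tool from outside, world axes, zero at the start; "ft_torque": the same for the moment, N m; "finger_gap": finger opening in m; "finger_force": force on a finger pad.
Only numpy, scipy, OpenCV 4.12 (cv2) and the standard library are available. Lean on these libraries where they do the work, as an engineer would, in place of code of your own. Each camera call takes 0.05 s, during which the arm holds its last target. There are 200 camera calls.

TASK

The power failed and the centrifuge's lid is still locked. Take the release pin from the tube rack, push it into the small round hole in the machine's sloping front panel and gently press the sprung release at the bottom until the lid springs up. Then stand the pin back in a free hole of the rack, collar down on the grid, swing the lid right open, and leave everything else on the bench undisturbed.

Things in the scene. Friction and masses are not known exactly. Their poses are not given: they have to be found in the camera images.
- centrifuge: white bench microcentrifuge, fixed, 240 deep (x), 226 wide (y), 130 mm high; origin under its centre, x to its rear, z up. At its front (-x) a sloping grey panel rises at 35 deg from 72 mm height at x -120 to 117 mm at x -55: its outward normal is (-0.574, 0, 0.819) in this frame, 35 deg from vertical. Display and keys do nothing. The rim under the lid is 117 mm high
- port (a point): centre of the mouth of the release hole on the panel's surface, at (-87.5, -60, 94.8) mm in the centrifuge's frame (same axes). Round hole, 8 mm across with a 1 mm chamfer, 28 mm deep, square to the panel: its bore runs inwards along (0.574, 0, -0.819) in the centrifuge's frame
- release (a joint): travel (m) of the white plastic release plunger at the bottom of the bore, 0 at rest. At rest its face lies 8 to 16 mm below the mouth along the bore, differing from start to start and not measured. Sprung, 7 mm of travel inwards along the bore: it starts to give at 2 N, unlatches the lid after 4 to 5 mm (about 5 N), hard stop (7 N) at 7 mm; cracks above 20 N
- lid (a joint): lid angle, rad: 0 shut and latched, 1.5 its stop, wide open. Once unlatched it springs up by itself to about 0.5 and stands there; a friction hinge (0.13 N m, partly spring balanced) keeps it wherever it is left beyond that
- lid_hinge (a point): centre of the lid's hinge line at the rear of the centrifuge (line along the centrifuge's y), 118 mm high (axes of the lid: at angle 0 those of the centrifuge)
- lid_lip (a point): middle of the front edge of the lid's grip lip, 172 mm from the hinge line, at mid thickness. The lip is 90 mm wide, 6 mm thick and stands 12 mm out from the 222 mm wide lid, whose flat underside lies 4 mm above the hinge line when shut. Once sprung up, the lid can be pushed open from under this lip
- rack: blue plastic lattice tube rack, fixed, 87 (x) x 171 (y) x 80 mm high; origin at the centre of its underside. Grid of 4 (x) by 8 (y) square holes, 18 mm clear, 21 mm pitch, hole centres at x = -31.5, -10.5, 10.5, 31.5 and y = -73.5 to 73.5 mm by 21; a second grid at 34 to 38 mm height, floor 4 mm thick
- pin: release pin, 160 mm long, about 60 g: origin at its tip, z towards the handle's end. Steel pin 4 mm across from 0 to 42 mm, cone and grey shank 14 mm across to 72 mm, round collar 26 mm across from 72 to 77 mm, flat aluminium handle 16 (its x) x 12 mm (its y) from 77 to 160 mm. Stands tip down in a rack hole, collar resting on the top grid (tip 8 mm above the bench)
- pin_tip (a point): the pin's steel tip
- pin_grip (a point): point on the pin's axis 120 mm from the tip, where it nearly balances and is best gripped across its 12 mm: the fingertips then stay above the tubes' caps
- tube_a: clear capped centrifuge tube, 16 mm across (cap 20), 105 mm long, standing in the rack; origin at its lower end; leave alone
- tube_b: same as tube_a, another hole
- tube_c: same as tube_a, another hole
- vial: small amber vial, 26 mm across, 55 mm high, between the rack and the centrifuge; origin at its base; leave alone
- marker: black marker pen, 12 mm thick, 140 mm long, lying on the bench between the centrifuge and the rack; leave alone
- beaker: glass beaker, 72 mm across, 90 mm high; origin at its base; leave alone
- wash_bottle: clear plastic bottle, 70 mm across, 170 mm high; origin at its base; leave alone
- dish: shallow clear dish, 90 mm across, 15 mm high; origin at its base; leave alone

How it is judged:
By the outcome, as a careful person would: the job done as asked, in the order asked, and still so for the second after the job is handed in, with the robot touching nothing.
It also fails if it takes over 53 s, if anything falls off the work surface, if the arm or the gripper's body presses on something with over 40 N, if the wrist force passes 120 N, or if a joint passes its speed limit or range.

## Working session

There is one attempt and no reset: what is moved stays moved. The work goes in short steps, Python scripts to look and compute and a shell command to move; the robot and the scene stay as the last step left them, time stands still between calls to the robot, and variables do not carry over. Pictures are saved under pics/ and viewed, at most 10 in all, crops included, and the job is handed in when it is done.

```bash
mkdir -p pics; cat > h.py <<'E'
import numpy as np, cv2
from station import r
def cap(n):
    c=r.get_calibration(n); p,d=r.capture(n); return p,d,np.array(c["K"]),np.array(c["cam_to_world"])
def cloud(d,K,T):
    v,u=np.mgrid[0:d.shape[0],0:d.shape[1]]
    P=np.stack([(u-K[0,2])/K[0,0]*d,(v-K[1,2])/K[1,1]*d,d],-1)
    return P@T[:3,:3].T+T[:3,3]
def ray(u,v,K,T,z):
    w=T[:3,:3]@np.array([(u-K[0,2])/K[0,0],(v-K[1,2])/K[1,1],1]); return T[:3,3]+w*(z-T[2,3])/w[2]
def proj(P,K,T):
    q=T[:3,:3].T@(np.asarray(P)-T[:3,3]); return (K@q)[:2]/q[2]
E
python3 - <<'E'
from h import *
for n in ("top","side"):
    p,d,K,T=cap(n); cv2.imwrite(f"pics/{n}1.png",p); np.savez(f"{n}1.npz",p=p,d=d,K=K,T=T); print(n,K.round(1).tolist(),T.round(3).tolist())
print(r.get_obs())
E
```

```text
top [[451.6, 0.0, 314.1], [0.0, 451.6, 202.8], [0.0, 0.0, 1.0]] [[0.004, -0.981, 0.196, 0.234], [-1.0, -0.003, 0.005, -0.011], [-0.004, -0.196, -0.981, 1.606], [0.0, 0.0, 0.0, 1.0]]
side [[393.0, 0.0, 327.1], [0.0, 393.0, 200.3], [0.0, 0.0, 1.0]] [[-0.991, -0.057, 0.121, 0.379], [-0.132, 0.567, -0.813, 0.96], [-0.022, -0.822, -0.569, 0.774], [0.0, 0.0, 0.0, 1.0]]
{'time_s': 0.1, 'joints': array([9.24321574e-01, 1.04651398e-01, 9.65103262e-02, 1.56390484e+00,
       1.78451575e-05, 1.35312575e+00]), 'joint_velocities': array([ 0.00062414, -0.00147568,  0.00272642, -0.00075964, -0.00107222,
       -0.00035936]), 'tau': array([ 5.42070644e-03, -5.58208573e+01,  5.04720604e+01,  1.30049462e-02,
       -2.19288881e-04,  2.20574151e-05]), 'ee_pos': array([0.2492193, 0.5453999, 0.195273 ]), 'ee_rot': array([[-9.09463489e-01,  4.15783085e-01, -7.66963275e-04],
       [ 4.15783693e-01,  9.09462999e-01, -9.86682888e-04],
       [ 2.87278665e-04, -1.21624288e-03, -9.99999219e-01]]), 'ft_force': array([ 0.13209012, -0.43278927, -0.03474485]), 'ft_torque': array([-0.06152552,  0.01628044, -0.03998562]), 'finger_force': 0.0, 'finger_gap': 0.08562025872945547}
```

View pics/top1.png

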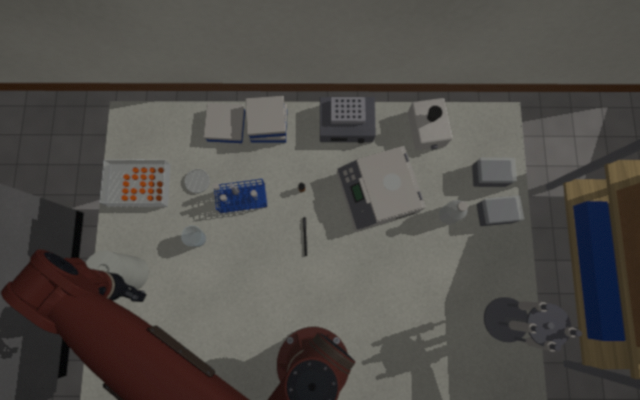

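View pics/side1.png

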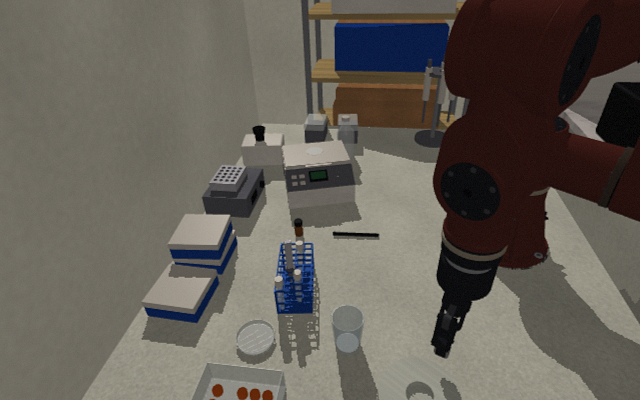

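The top view shows the blue rack at about (240,195) and the centrifuge at (383,188), with its panel facing left. The side view shows the rack at (295,275) and the panel at (318,178). I'll measure both and enlarge crops.

```bash
python3 - <<'E'
from h import *
ims=[]
for n,(a,b,c,e) in (("top",(170,135,430,240)),("side",(260,135,365,320))):
    z=np.load(n+"1.npz"); p,d,K,T=z["p"],z["d"],z["K"],z["T"]; P=cloud(d,K,T)
    cr=p[b:e,a:c]; s=3 if n=="top" else 3.2
    cr=cv2.resize(cv2.convertScaleAbs(cr,alpha=1.6),None,fx=s,fy=s,interpolation=cv2.INTER_CUBIC); cv2.imwrite(f"pics/{n}1c.png",cr)
    hsv=cv2.cvtColor(p,cv2.COLOR_BGR2HSV)
    m=(hsv[...,0]>100)&(hsv[...,0]<130)&(hsv[...,1]>120)
    box=np.zeros_like(m); box[b:e,a:c]=1
    m&=box&(d>0)
    Q=P[m]; Q=Q[(Q[:,2]>.07)&(Q[:,2]<.09)]
    print(n,"rack top",len(Q),np.median(Q[:,2]),cv2.minAreaRect((Q[:,:2]*1000).astype(np.float32)))
    # centrifuge: bright lid top
    Q=P[box.astype(bool)&(d>0)]; 
    Q=Q[(Q[:,1]<-.02)&(Q[:,2]>.122)&(Q[:,2]<.14)]; print("lid",len(Q),np.median(Q[:,2]) if len(Q) else 0, cv2.minAreaRect((Q[:,:2]*1000).astype(np.float32)) if len(Q)>5 else 0)
    Q=P[box.astype(bool)&(d>0)]; Q=Q[(Q[:,1]<-.02)&(Q[:,2]>.03)]; print("all",len(Q),cv2.minAreaRect((Q[:,:2]*1000).astype(np.float32)))
    Q=P[box.astype(bool)&(d>0)]; Q=Q[(Q[:,1]<.2)&(Q[:,2]>.075)&(Q[:,2]<.114)&(Q[:,1]<-.02)];
    if len(Q)>20:
        c0=np.median(Q,0); 
        for _ in range(8):
            u,s_,vt=np.linalg.svd(Q-Q.mean(0),full_matrices=False); n_=vt[2]*np.sign(vt[2][2]); k=abs((Q-Q.mean(0))@n_)<.004; Q=Q[k]
        print("panel",len(Q),Q.mean(0),n_,np.degrees(np.arccos(n_[2])),np.degrees(np.arctan2(-n_[1],-n_[0])))
E
```

```text
top rack top 278 0.0806989888119295 ((653.0711059570312, 231.90399169921875), (162.7823028564453, 296.1965026855469), 81.78010559082031)
lid 3197 0.13131192746448583 ((599.4920654296875, -255.39736938476562), (223.86634826660156, 186.60195922851562), 16.89667320251465)
all 5465 ((669.5462646484375, -252.94107055664062), (362.10577392578125, 371.3804016113281), 16.935165405273438)
panel 274 [ 0.58938135 -0.18546089  0.09434103] [0.02416625 0.01913009 0.9995249 ] 1.7662245168972763 -141.63474131605946
side rack top 588 0.07833915005444592 ((578.7883911132812, 103.435791015625), (98.85400390625, 489.77777099609375), 3.4932496547698975)
lid 1467 0.12840635826392055 ((595.1373901367188, -244.9169158935547), (221.55523681640625, 178.9223175048828), 16.727582931518555)
all 4639 ((648.334716796875, -334.1414794921875), (381.8106384277344, 508.5837707519531), 3.1248061656951904)
panel 508 [ 0.66266882 -0.27555355  0.09136603] [ 0.01375257 -0.01200606  0.99983335] 1.046045377590517 138.87889128947842
```

View pics/top1c.png

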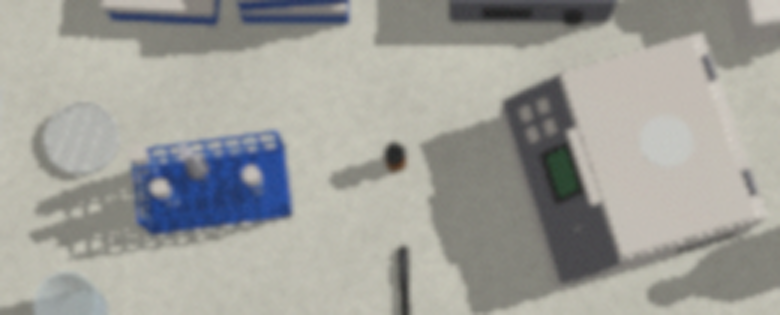

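View pics/side1c.png

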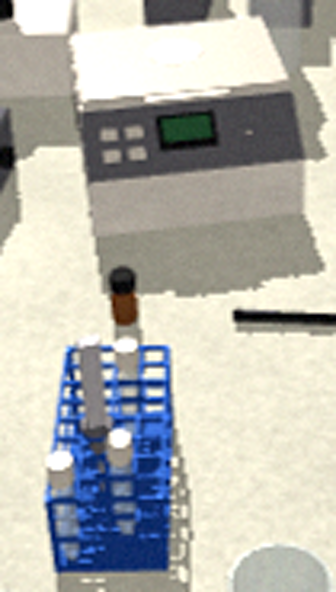

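The crops show the pin's grey handle at about (195,165) in the top crop. Tube caps are at (160,188) and (252,175), with a third farther back. The port is the bright dot at (578,228) in the top crop and (249,132) in the side crop.

```bash
python3 - <<'E'
from h import *
Z={n:dict(np.load(n+"1.npz")) for n in("top","side")}
L=[]
for n,(u,v) in (("top",(362.7,211)),("side",(337.8,176.2))):
    z=Z[n]; K,T=z["K"],z["T"]; a=ray(u,v,K,T,.0948); print(n,"port",a)
    L.append((T[:3,3],(a-T[:3,3])/np.linalg.norm(a-T[:3,3])))
(p,d),(q,e)=L; s,t=np.linalg.lstsq(np.c_[d,-e],q-p,rcond=None)[0]; print("tri",p+s*d,q+t*e)
for n in Z:
    z=Z[n]; P=cloud(z["d"],z["K"],z["T"]); img=z["p"]; hsv=cv2.cvtColor(img,cv2.COLOR_BGR2HSV)
    reg=(P[...,0]>.5)&(P[...,0]<.75)&(P[...,1]>.08)&(P[...,1]<.33)&(z["d"]>0)
    m=reg&(hsv[...,1]>120)&(hsv[...,0]>100)&(hsv[...,0]<130)&(abs(P[...,2]-.079)<.006)
    print(n,"rack",m.sum(),cv2.minAreaRect((P[m][:,:2]*1000).astype(np.float32)))
    m=reg&(P[...,2]>.09)
    c,l,st,ce=cv2.connectedComponentsWithStats(m.astype(np.uint8))
    for i in range(1,c):
        Q=P[l==i]; print(n,ce[i].round(1),st[i,4],"min",Q.min(0).round(3),"max",Q.max(0).round(3),"mean",Q.mean(0).round(3),img[l==i].mean(0).round())
E
```

```text
top port [ 0.50837832 -0.1688566   0.0948    ]
side port [ 0.50582531 -0.1533454   0.0948    ]
tri [ 0.51013248 -0.169864    0.0851521 ] [ 0.50770968 -0.16987187  0.08471242]
top rack 232 ((565.0905151367188, 250.98805236816406), (73.07263946533203, 163.41712951660156), 8.240012168884277)
top [262. 178.] 1 min [0.624 0.177 0.09 ] max [0.624 0.177 0.09 ] mean [0.624 0.177 0.09 ] [111. 104. 101.]
top [217.7 185.7] 15 min [0.585 0.322 0.092] max [0.601 0.33  0.117] mean [0.593 0.326 0.107] [105. 104. 105.]
top [233.7 187.7] 50 min [0.571 0.259 0.09 ] max [0.588 0.275 0.172] mean [0.578 0.265 0.139] [90. 85. 85.]
top [253.8 192.7] 35 min [0.559 0.192 0.096] max [0.577 0.212 0.116] mean [0.568 0.202 0.108] [104.  99.  99.]
top [223.2 196.8] 34 min [0.544 0.296 0.095] max [0.563 0.316 0.12 ] mean [0.554 0.305 0.108] [99. 97. 98.]
top [217. 202.] 1 min [0.539 0.329 0.09 ] max [0.539 0.329 0.09 ] mean [0.539 0.329 0.09 ] [69. 50. 43.]
side rack 470 ((570.3277587890625, 254.54949951171875), (87.23311614990234, 162.89578247070312), 7.62459659576416)
side [288.7 253.3] 195 min [0.569 0.265 0.09 ] max [0.588 0.281 0.168] mean [0.577 0.275 0.132] [90. 89. 92.]
side [299.5 245.1] 67 min [0.556 0.197 0.09 ] max [0.576 0.218 0.111] mean [0.565 0.21  0.103] [118. 124. 128.]
side [297.2 274.4] 83 min [0.542 0.299 0.09 ] max [0.561 0.321 0.11 ] mean [0.551 0.314 0.103] [114. 120. 124.]
side [278.5 276. ] 4 min [0.589 0.327 0.107] max [0.596 0.329 0.109] mean [0.592 0.329 0.109] [168. 174. 178.]
```

```bash
python3 -m pendant '[[1,[0,0,-50],0],[1,[0,0,-40],0],[1,[-45,-14,-5],0],[1,[-45,-14,-5],0],[1,[-45,-14,-5],0],[1,[-45,-14,-5],0],[1,[-45,-14,-5],0],[1,[-45,-14,-5],0],[1,[-45,-14,-5],0],[1,[-45,-14,-5],0],[1,[-30,0,0],0],[1,[0,0,0],0]]' 30
cat > w.py <<'E'
from h import *
import sys
o=r.get_obs(); p,d,K,T=cap("wrist"); n=sys.argv[1]
cv2.imwrite(f"pics/{n}.png",p); np.savez(n+".npz",p=p,d=d,K=K,T=T)
R=np.array(o["ee_rot"]); print("t",o["time_s"],"pos",o["ee_pos"].round(4),"yaw y",np.degrees(np.arctan2(R[1,1],R[0,1])).round(2),"j",o["joints"].round(2),"F",o["ft_force"].round(1),"gap",round(o["finger_gap"],4))
print("cam in tool",(R.T@(T[:3,3]-o["ee_pos"])).round(3),(R.T@T[:3,:3]).round(3).tolist())
E
python3 w.py w1
```

```text
time_s: 1.6
ee_pos: [0.5589, 0.2802, 0.3245]
ee_rot: [[-0.908, 0.418, -0.002], [0.418, 0.908, -0.001], [0.001, -0.001, -1.0]]
ft_force: [-1.1, 0.1, -0.4]
finger_gap: 0.0856
finger_force: 0.0
t 1.6 pos [0.5589 0.2802 0.3245] yaw y 65.28 j [ 0.26  0.27  0.52  1.82 -0.    0.69] F [-1.1  0.1 -0.4] gap 0.0856
cam in tool [ 0.069  0.001 -0.177] [[0.0, -0.962, -0.272], [1.0, 0.0, -0.001], [0.001, -0.272, 0.962]]
```

View pics/w1.png

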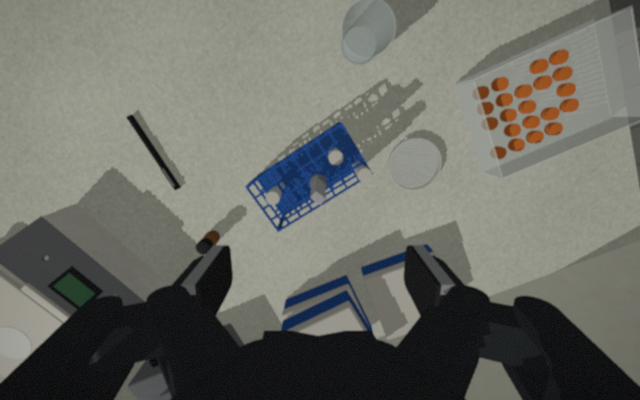

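The wrist view shows the rack at about (310,175), the pin handle at (318,184) and the port dot at (46,258). I'm going closer over the pin to get its handle's orientation.

```bash
python3 -m pendant '[[1,[-22,-3,0],10],[1,[0,0,25],10],[1,[0,0,25],10],[1,[0,0,20],10],[1,[0,0,0],8],[1,[0,0,0],0],[1,[0,0,0],0]]'
python3 w.py w2; python3 - <<'E'
import cv2
p=cv2.imread("pics/w2.png"); cv2.imwrite("pics/w2c.png",cv2.resize(cv2.convertScaleAbs(p[80:280,190:450],alpha=2),None,fx=3,fy=3,interpolation=cv2.INTER_CUBIC))
E
```

```text
time_s: 2.52
ee_pos: [0.576, 0.2703, 0.2565]
ee_rot: [[-0.303, 0.953, 0.001], [0.953, 0.303, 0.0], [0.0, 0.001, -1.0]]
ft_force: [0.1, -0.1, -0.5]
finger_gap: 0.086
finger_force: 0.0
t 2.525 pos [0.576  0.2703 0.2565] yaw y 17.65 j [0.23 0.24 0.36 1.69 0.   1.5 ] F [ 0.1 -0.1 -0.5] gap 0.086
cam in tool [ 0.069  0.001 -0.177] [[-0.0, -0.962, -0.272], [1.0, 0.0, -0.0], [0.001, -0.272, 0.962]]
```

View pics/w2c.png

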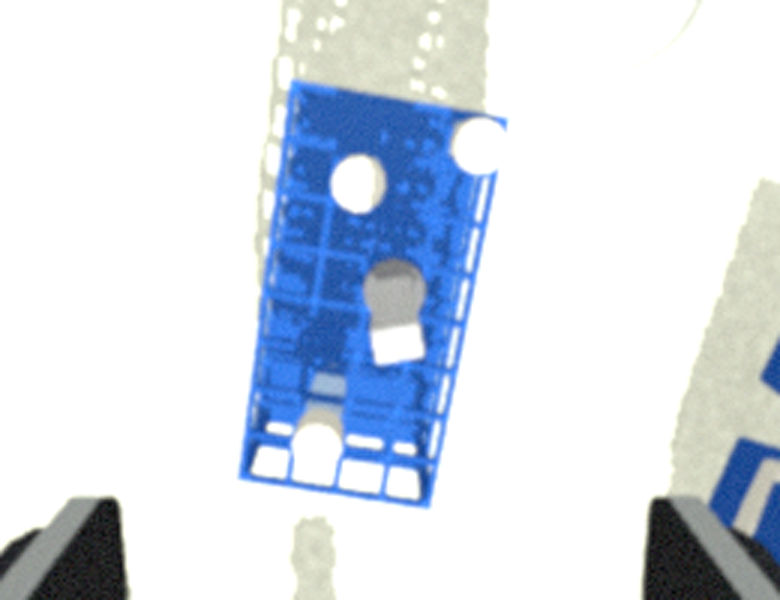

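The crop shows the handle's bright top face as a quad near (397,343). Its long side runs almost along image x, rising about 10° to the right.

```bash
python3 - <<'E'
from h import *
z=np.load("w2.npz"); p,d,K,T=z["p"],z["d"],z["K"],z["T"]
g=cv2.cvtColor(p,cv2.COLOR_BGR2GRAY); x0,y0,x1,y1=308,184,336,206
s=g[y0:y1,x0:x1]; 
P=cloud(d,K,T)
print(s[::2,::2]); print((P[y0:y1,x0:x1,2][::3,::3]*1000).round().astype(int))
m=np.zeros_like(g); m[y0:y1,x0:x1]=(P[y0:y1,x0:x1,2]>.158)&(s>75)
n,l,st,ce=cv2.connectedComponentsWithStats(m); i=1+st[1:,4].argmax()
v,u=np.nonzero(l==i); Q=np.array([ray(a,b,K,T,.168)[:2]*1000 for a,b in zip(u,v)],np.float32)
print(ce[i],st[i],"top rect",cv2.minAreaRect(Q),"mean",Q.mean(0))
w,V=np.linalg.eigh(np.cov(Q.T)); print(w,np.degrees(np.arctan2(V[1],V[0])))
hsv=cv2.cvtColor(p,cv2.COLOR_BGR2HSV); b=(hsv[...,1]>120)&(hsv[...,0]>100)&(hsv[...,0]<130); b[:,:260]=0;b[:,370:]=0;b[:90]=0;b[255:]=0
v,u=np.nonzero(b&(P[...,2]>.074)); Q=np.array([ray(a,c,K,T,.08)[:2]*1000 for a,c in zip(u,v)],np.float32); print("rack",cv2.minAreaRect(Q),len(Q))
E
```

```text
[[ 47  59  60  83  88  88  87  89  88  89  86  52  49  47]
 [ 43  55  58  82  88  88  87  89  87  86  88  67  57  57]
 [ 47  59  52  80  88  91  97 101 106 114 118  75  45  51]
 [ 56  63  62 108 120 123 132 137 136 135 135  87  42  51]
 [ 61  60  64 121 136 134 134 138 139 139 137  95  42  56]
 [ 61  62  61 121 141 136 134 136 138 139 140 115  48  49]
 [ 59  61  56 106 139 140 139 135 136 139 140 125  59  58]
 [ 66  63  50  84 138 142 144 139 136 137 132 113  60  60]
 [ 63  59  52  74 128 126 123 111  92  83  62  50  56  59]
 [ 61  53  49  45  56  55  50  51  61  64  56  57  57  52]
 [ 61  58  56  54  45  45  52  48  59  54  45  47  60  62]]
[[  3  77 147 150 151 154 156  78  76   3]
 [  3  79 161 162 164 165 167 167   3  80]
 [ 38  37 169 168 167 168 168 168   3   4]
 [ 38   4 168 168 167 167 168 168  37  35]
 [ 79   4 167 168 167 167 168 167   4   2]
 [ 80  79  80 168 169 167  79   5   1   2]
 [ 79   5   3   4   5  38  80  80  79  78]
 [ 79  38  37  38  36  79   3   4   3  -1]]
[321.73362445 192.27947598] [313 185  18  16 229] top rect ((579.7595825195312, 272.44085693359375), (15.671621322631836, 13.489725112915039), 27.478525161743164) mean [579.8508 272.443 ]
[15.13111265 20.27804386] [ -56.19739094 -146.19739094]
rack ((571.52880859375, 259.3139343261719), (85.39051055908203, 168.75621032714844), 8.054278373718262) 2267
```

```bash
python3 -m pendant '[[0.45,[0,0,0],-10],[0.45,[0,0,0],-10],[0.45,[0,0,0],-10],[0.45,[0,0,0],-10],[0.45,[0,0,0],-10],[0.45,[0,0,0],-10],[0.45,[0,0,0],-10],[0.45,[0,0,0],-10],[0.45,[0,0,0],-10],[0.45,[0,0,0],-10],[0.45,[-4.4,0,30],0],[0.45,[0,0,0],0]]' 30
python3 -m pendant '[[0.45,[0,0,30],0],[0.45,[0,0,30],0],[0.45,[0,0,30],0],[0.45,[0,0,20],0],[0.45,[0,0,5],0],[0.45,[0,0,0],0],[0.2,[0,0,0],0],[0,[0,0,0],0],[0,[0,0,0],0],[0,[0,0,0],0],[0,[0,0,0],0],[0,[0,0,0],0]]' 30
python3 -c "
from station import r;o=r.get_obs();print(o['joints'].round(2),o['ft_torque'].round(2))"
```

```text
time_s: 4.08
ee_pos: [0.5792, 0.2717, 0.2239]
ee_rot: [[-0.887, -0.462, -0.004], [-0.462, 0.887, -0.001], [0.004, 0.001, -1.0]]
ft_force: [0.8, -0.4, 0.4]
finger_gap: 0.0385
finger_force: 0.0
time_s: 5.58
ee_pos: [0.581, 0.2721, 0.1123]
ee_rot: [[-0.888, -0.461, 0.002], [-0.461, 0.888, 0.001], [-0.002, -0.0, -1.0]]
ft_force: [-0.2, -0.3, 5.7]
finger_gap: 0.0112
finger_force: 35.3
[ 0.23  0.23  0.08  1.42  0.   -0.24] [ 0.11  0.1  -0.02]
```

```bash
python3 -m pendant '[[0,[0,0,-20],0],[0,[0,0,-40],0],[0,[0,0,-50],0],[0,[0,0,-42],0],[0,[0,0,0],10],[0,[0,0,0],10],[0,[0,0,0],10],[0,[0,0,0],10],[0,[0,0,0],10],[0,[0,0,0],10],[0,[0,0,0],10],[0,[0,0,0],10]]' 30
python3 - <<'E'
from h import *
L=[]
for n,(u,v) in (("top",(362.7,211)),("side",(337.8,176.2)),("w",(46,258))):
    z=np.load(n+"1.npz"); K,T=z["K"],z["T"]
    if n=="w":
        g=cv2.cvtColor(z["p"],cv2.COLOR_BGR2GRAY); print(g[253:264,40:53])
    a=ray(u,v,K,T,.0948); print(n,a)
o=r.get_obs();R=o["ee_rot"];print(o["ee_pos"],R.round(3).tolist(),o["finger_gap"])
E
```

```text
time_s: 7.08
ee_pos: [0.5802, 0.2718, 0.2642]
ee_rot: [[-0.603, 0.798, 0.001], [0.798, 0.603, 0.0], [-0.0, 0.0, -1.0]]
ft_force: [-0.1, -0.1, -0.7]
finger_gap: 0.0111
finger_force: 34.5
top [ 0.50837832 -0.1688566   0.0948    ]
side [ 0.50582531 -0.1533454   0.0948    ]
[[ 61  63  64  61  63  63  61  64  60  64  61  64  63]
 [ 64  65  63  62  61  62  67  65  64  63  65  65  62]
 [ 63  63  62  58  62  75  84  81  69  64  64  64  62]
 [ 67  59  56  57  71  90 101 101  84  69  65  62  62]
 [ 62  60  53  59  84 102 110 109  90  71  63  63  64]
 [ 61  55  51  58  81 103 110 109  89  72  66  64  65]
 [ 61  58  51  54  72  94 101  95  80  65  64  64  63]
 [ 62  59  57  56  61  80  82  77  69  63  63  65  65]
 [ 64  62  62  59  60  64  65  67  65  65  64  63  64]
 [ 62  63  60  64  60  65  64  62  63  63  63  65  64]
 [ 63  63  62  64  65  64  62  63  64  66  64  63  63]]
w [ 0.51101988 -0.16063624  0.0948    ]
[0.58015226 0.27177186 0.26417274] [[-0.603, 0.798, 0.001], [0.798, 0.603, 0.0], [-0.0, 0.0, -1.0]] 0.011083582883055488
```

```bash
python3 -m pendant '[[0,[0,0,0],10],[0,[0,0,0],10.3],[0,[-30,-15,0],0],[0,[-44,-21.5,0],0],[0,[-44,-21.5,0],0],[0,[-44,-21.5,0],0],[0,[-44,-21.5,0],0],[0,[-44,-21.5,0],0],[0,[-44,-21.5,0],0],[0,[-44,-21.5,0],0],[0,[-44,-21.5,0],0],[0,[-13,-6,0],0]]' 30
python3 -m pendant '[[0,[0,0,20],0],[0,[0,0,10],0],[0,[0,0,0],0]]' 30
python3 w.py w3; python3 - <<'E'
import cv2
p=cv2.imread("pics/w3.png"); cv2.imwrite("pics/w3c.png",cv2.resize(cv2.convertScaleAbs(p[100:340,160:480],alpha=1.8),None,fx=2.5,fy=2.5,interpolation=cv2.INTER_CUBIC))
E
```

```text
time_s: 8.57
ee_pos: [0.5115, -0.1649, 0.2639]
ee_rot: [[-0.292, 0.956, 0.0], [0.956, 0.292, -0.001], [-0.001, 0.0, -1.0]]
ft_force: [-0.3, 0.4, -1.0]
finger_gap: 0.0115
finger_force: 34.5
time_s: 8.95
ee_pos: [0.5119, -0.1617, 0.2327]
ee_rot: [[-0.295, 0.955, -0.001], [0.955, 0.295, 0.001], [0.001, -0.001, -1.0]]
ft_force: [-0.1, 0.8, -0.8]
finger_gap: 0.011
finger_force: 34.5
t 8.95 pos [ 0.5119 -0.1617  0.2327] yaw y 17.18 j [-0.55 -0.08 -0.02  1.63  0.    0.72] F [-0.1  0.8 -0.8] gap 0.011
cam in tool [ 0.069  0.001 -0.177] [[-0.0, -0.962, -0.272], [1.0, 0.0, -0.001], [0.001, -0.272, 0.962]]
```

View pics/w3c.png

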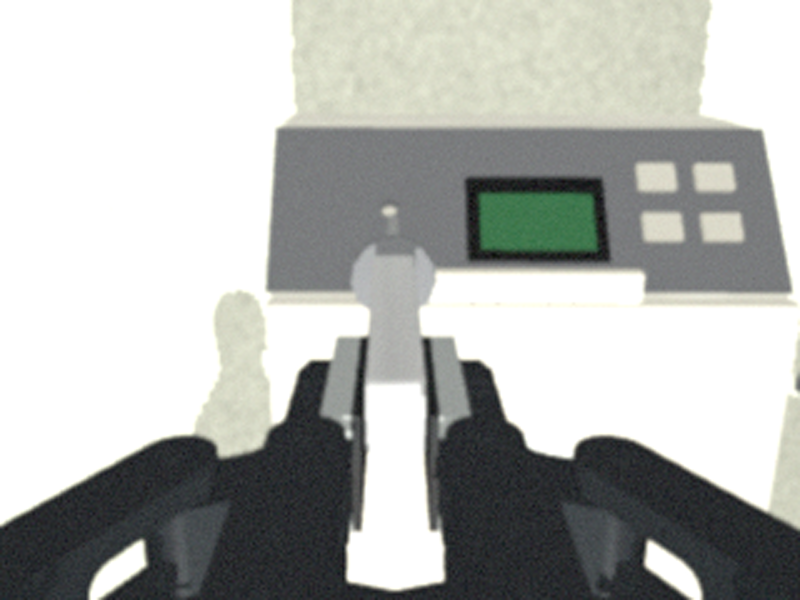

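The hover view shows the panel edges horizontal in the image (yaw matched). The white plunger in the port is at crop (390,211), just ahead of the pin tip at about (391,225). I'll compute the port from the panel corners.

```bash
python3 - <<'E'
from h import *
z=np.load("w3.npz"); K,T=z["K"],z["T"]; d=z["d"]
f=lambda u,v:(160+u/2.5,100+v/2.5)
C=[((277,128),(-120,113)),((762,130),(-120,-113)),((267,291),(-55,113)),((792,292),(-55,-113))]
o=r.get_obs();R=o["ee_rot"];tcp=o["ee_pos"]
g=cv2.cvtColor(z["p"],cv2.COLOR_BGR2GRAY)
# image left = centrifuge -y
A=[];B=[]
for (px,(x,y)) in C:
    zz=.072 if x==-120 else .117
    w=ray(*f(*px),K,T,zz); A.append([x/1e3,-y/1e3]);B.append(w[:2]); 
A=np.array(A);B=np.array(B)
ca,cb=A.mean(0),B.mean(0); H=(A-ca).T@(B-cb); th=np.arctan2(H[0,1]-H[1,0],H[0,0]+H[1,1])
Q=np.array([[np.cos(th),-np.sin(th)],[np.sin(th),np.cos(th)]]); t=cb-Q@ca
print("yaw",np.degrees(th),"origin",t,"res mm",((A@Q.T+t-B)*1e3).round(1).tolist())
port=np.r_[Q@[-.0875,-.06]+t,.0948]; print("port",port,"tool off",(R.T@(port-tcp)*1e3).round(1))
print("port px",proj(port,K,T), "crop", (proj(port,K,T)-[160,100])*2.5)
tip=tcp+R[:,2]*.104; print("tip px crop",(proj(tip,K,T)-[160,100])*2.5)
for dd in (8,12,16): 
    q=port+np.r_[Q@[.574,0],-.819]*dd/1e3; print(dd,(proj(q,K,T)-[160,100])*2.5)
P=cloud(d,K,T); print("plane z at port", P[190,325])
print(g[176:206:1,310:324])
E
```

```text
yaw -72.98523233652934 origin [ 0.593349  -0.2290556] res mm [[-0.9, 0.2], [0.5, 0.9], [-0.7, -0.7], [1.1, -0.4]]
port [ 0.51037115 -0.16294262  0.0948    ] tool off [ -0.5  -2.1 138.6]
port px [315.7638624  182.68745988] crop [389.40965599 206.71864971]
tip px crop [393.96845982 224.30040899]
8 [389.50914797 213.46149977]
12 [389.55720612 216.71853528]
16 [389.60418938 219.90272243]
plane z at port [ 0.52219044 -0.16667274  0.10008314]
[[ 68  69  69  70  70  69  71  70  70  67  68  69  69  69]
 [ 71  68  68  68  70  69  69  67  70  70  68  69  71  70]
 [ 70  69  69  69  68  69  67  69  69  68  67  69  69  67]
 [ 69  69  67  68  68  65  67  69  69  69  68  70  69  70]
 [ 68  67  68  65  65  61  64  62  67  68  67  68  69  68]
 [ 70  67  66  64  67  69  69  66  64  63  68  67  68  67]
 [ 68  67  67  75  83  90  90  81  72  68  67  69  68  71]
 [ 69  69  75  94 106 112 113 104  89  74  69  71  69  69]
 [ 69  71  82 107 117 121 120 113  94  73  70  69  68  69]
 [ 70  70  77  96 111 111 110 101  87  71  69  70  68  72]
 [ 70  69  73  78  89  94  94  85  78  69  69  69  71  69]
 [ 70  66 
[... 411 characters left out ...]
8  67  68  67  71  67  68  71  70  66  66  68  68]
 [ 66  66  68  70  68  67  68  68  70  71  70  69  68  65]
 [ 68  68  70  71  70  70  70  73  72  72  72  71  70  71]
 [ 75  71  73  72  72  72  73  71  70  70  69  73  71  73]
 [ 82  73  71  70  73  70  70  72  73  69  73  69  71  71]
 [ 83  72  72  68  70  71  71  69  72  70  72  74  70  70]
 [ 83  74  72  70  72  72  72  72  72  71  72  71  71  71]
 [ 85  77  76  77  76  75  77  78  78  78  77  78  78  76]
 [ 94  91  90  90  91  91  91  92  93  91  92  93  88  91]
 [100 101  99 100  98  98 100 101 101 100  99 101 100  98]
 [101 101 101  99 102 101 101 100 103 102 100 104 103 100]
 [102 103 101 101 100  99  99 101 101 103 102 103 101 103]]
```

```bash
python3 -m pendant '[[0,[-2,-1.7,10],0],[0,[0,0,12],0],[0,[0,0,5],0],[0,[0,0,0],0]]' 30
python3 w.py w4; python3 - <<'E'
from h import *
z=np.load("w4.npz"); K,T=z["K"],z["T"]; g=cv2.cvtColor(z["p"],cv2.COLOR_BGR2GRAY)
o=r.get_obs();R=o["ee_rot"];tcp=o["ee_pos"]
port=np.array([.51037,-.16294,.0948]); print(R.T@(port-tcp)*1e3,proj(port,K,T),"tip pred",proj(tcp+R[:,2]*.104,K,T),proj(tcp+R[:,2]*.1,K,T)); u,v=proj(port,K,T).astype(int)
print(u-9,v-8); print(g[v-8:v+14,u-9:u+10])
E
```

```text
time_s: 9.5
ee_pos: [0.5108, -0.1647, 0.2054]
ee_rot: [[-0.295, 0.956, -0.001], [0.956, 0.295, 0.001], [0.001, -0.001, -1.0]]
ft_force: [0.2, -1.0, -1.2]
finger_gap: 0.0112
finger_force: 34.5
t 9.5 pos [ 0.5108 -0.1647  0.2054] yaw y 17.13 j [-0.56 -0.09 -0.08  1.58  0.    0.72] F [ 0.2 -1.  -1.2] gap 0.0112
cam in tool [ 0.069  0.001 -0.177] [[-0.0, -0.962, -0.272], [1.0, 0.0, -0.001], [0.001, -0.272, 0.962]]
[ 1.94115438e+00 -5.01731313e-02  1.11062393e+02] [317.45073127 186.04886121] tip pred [317.48864212 189.56748744] [317.48172034 190.54510895]
308 178
[[ 69  70  69  69  71  69  70  71  71  69  68  69  70  69  72  70  70  68
   69]
 [ 69  70  68  68  70  70  70  71  72  69  67  68  71  67  70  68  68  70
   69]
 [ 71  69  71  69  68  68  70  68  67  68  70  71  66  73  70  70  70  70
   68]
 [ 71  69  70  68  70  69  69  71  69  67  69  68  67  69  68  69  71  70
   69]
 [ 71  69  70  69  71  70  68  67  67  67  66  70  69  70  70  69  69  69
   69]
 [ 69  70  69  67  68  67  67  67  66  64  63  66  68  68  70  69  67  68
   69]
 [ 69  71  71  70  67  64  64  66  68  66  65  65
[... 547 characters left out ...]
  79  80  81  81  72  71  71  69  70  70  68
   71]
 [ 72  69  68  69  70  70  72  77  81  79  79  76  69  69  70  70  70  70
   68]
 [ 68  69  68  70  71  68  71  76  77  76  77  72  70  67  71  69  70  70
   71]
 [ 71  68  67  68  65  65  66  69  70  69  72  69  69  67  68  68  69  66
   70]
 [ 67  68  65  66  70  70  70  70  70  69  71  69  69  69  69  68  66  68
   70]
 [ 69  69  69  67  71  73  73  72  74  71  74  73  72  73  71  69  67  67
   67]
 [ 73  79  77  70  73  70  71  71  70  74  69  72  71  71  72  73  69  69
   69]
 [ 88  93  82  74  71  73  72  71  71  71  72  74  73  71  73  71  71  73
   81]
 [100  97  83  74  69  71  70  71  73  72  73  73  70  73  72  73  71  77
   90]]
```

```bash
python3 -m pendant '[[0,[-1,0,4],0],[0,[0,0,3],0],[0,[0,0,0],0]]' 30
python3 -m pendant '[[0,[0,0,2],0],[0,[0,0,2],0],[0,[0,0,0],0]]' 30
```

```text
time_s: 9.93
ee_pos: [0.5113, -0.1658, 0.1987]
ee_rot: [[-0.295, 0.956, -0.0], [0.956, 0.295, 0.0], [0.0, -0.0, -1.0]]
ft_force: [0.3, 0.6, -0.8]
finger_gap: 0.0112
finger_force: 34.5
time_s: 10.3
ee_pos: [0.5114, -0.1658, 0.1948]
ee_rot: [[-0.295, 0.956, -0.0], [0.956, 0.295, 0.0], [0.0, -0.0, -1.0]]
ft_force: [0.8, 0.5, -1.0]
finger_gap: 0.0112
finger_force: 34.5
```

```bash
python3 -m pendant '[[0,[0,0,2],0],[0,[0,0,0],0]]' 20
python3 -m pendant '[[0,[4,0,0],0],[0,[4,0,0.3],0],[0,[4,0,0.5],0],[0,[0,0,0],0]]' 20
python3 w.py w5; python3 - <<'E'
from h import *
z=np.load("w5.npz"); K,T=z["K"],z["T"]; g=cv2.cvtColor(z["p"],cv2.COLOR_BGR2GRAY)
port=np.array([.51037,-.16294,.0948]); u,v=proj(port,K,T).astype(int)
print(u-9,v-8,proj(port,K,T)); print(g[v-8:v+14,u-9:u+10])
E
```

```text
time_s: 10.55
ee_pos: [0.5114, -0.1658, 0.1928]
ee_rot: [[-0.295, 0.956, -0.0], [0.956, 0.295, 0.0], [0.0, -0.0, -1.0]]
ft_force: [-0.5, 0.4, -0.5]
finger_gap: 0.0112
finger_force: 34.5
time_s: 11.05
ee_pos: [0.508, -0.1543, 0.1926]
ee_rot: [[-0.295, 0.956, 0.001], [0.956, 0.295, -0.001], [-0.001, 0.0, -1.0]]
ft_force: [-0.1, -2.2, 3.7]
finger_gap: 0.0109
finger_force: 35.0
t 11.05 pos [ 0.508  -0.1543  0.1926] yaw y 17.15 j [-0.54 -0.11 -0.12  1.56 -0.    0.73] F [-0.1 -2.2  3.7] gap 0.0109
cam in tool [ 0.069  0.001 -0.177] [[0.0, -0.962, -0.272], [1.0, 0.0, -0.0], [0.0, -0.272, 0.962]]
308 191 [317.00122316 199.4849705 ]
[[ 70  71  72  69  69  70  71  70  71  71  70  70  71  71  70  70  71  70
   72]
 [ 71  67  68  72  69  72  71  70  70  71  70  71  71  70  70  72  71  71
   71]
 [ 71  71  70  70  69  70  69  68  70  69  70  68  70  69  71  68  68  70
   71]
 [ 71  74  71  70  71  71  68  71  70  69  70  68  71  72  70  69  69  70
   70]
 [ 72  68  70  71  69  68  70  67  68  70  67  70  69  70  72  70  70  69
   69]
 [ 69  71  70  70  71  67  67  72  72  74  74  67  70  72  71  
[... 614 characters left out ...]
  73  73  76  75  73  73  75  75  72  71  71
   71]
 [ 90  93  82  74  73  74  75  73  75  73  74  75  72  74  73  73  73  75
   82]
 [ 99  97  83  75  75  74  73  73  73  74  73  74  73  73  72  74  73  79
   89]
 [102  98  85  74  73  75  76  77  74  75  76  78  76  76  75  76  75  80
   92]
 [ 97 100  89  84  86  86  83  85  86  87  87  88  84  84  87  86  80  79
   93]
 [ 99  98  99  96  98  98  96  97  98  98  96  98  98  96 100  96  90  86
   93]
 [101  98 102 102 101  99  98 101 101 101 102 103 103 104 102 101  98  90
   93]
 [ 99 101 102 102 103 102 101 101 101 102 103 102 103 102 102 103  99  98
   98]
 [100 101 102 102 102 102 102 101 102 102 102 102 104 104 101 102 100  99
  100]]
```

```bash
python3 - <<'E'
import cv2
a=[]
for n,c in (("w4",186),("w5",199)):
    p=cv2.imread(f"pics/{n}.png"); a.append(cv2.resize(cv2.convertScaleAbs(p[c-20:c+20,297:337],alpha=2),None,fx=10,fy=10,interpolation=cv2.INTER_CUBIC))
cv2.imwrite("pics/w45.png",cv2.hconcat(a))
E
```

```text
(no output)
```

View pics/w45.png

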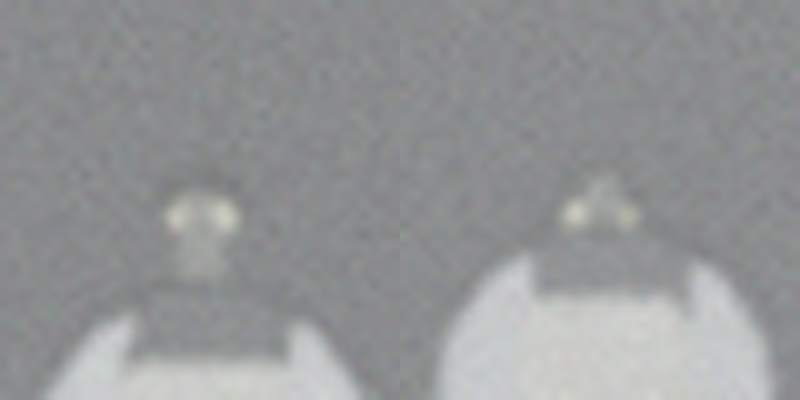

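The right half shows the tip poking out about 3 px in front of the white plunger, so it rests on the panel just downslope of the mouth. I'll lift, move back and re-aim.

```bash
cat > tip.py <<'E'
from h import *
import sys
n=sys.argv[1]; z=np.load(n+".npz"); K,T=z["K"],z["T"]; g=cv2.cvtColor(z["p"],cv2.COLOR_BGR2GRAY)
o=r.get_obs();R=o["ee_rot"];tcp=o["ee_pos"]; port=np.array([.51037,-.16294,.0948]); q=proj(port,K,T); u,v=q.astype(int)
e=[(proj(port+R[:,i]*.001,K,T)-q).round(2).tolist() for i in range(3)]
print("port px",q.round(1),"port-tcp tool",(R.T@(port-tcp)*1e3).round(1),"px/mm x,y,z",e)
for k in range(v-7,v+12): print(k,g[k,u-8:u+9])
E
python3 -m pendant '[[0,[0,0,-5],0],[0,[-7,0,-3],0],[0,[-8,0,0],0],[0,[0,0,0],0]]' 30
python3 w.py w6; python3 tip.py w6
```

```text
time_s: 11.6
ee_pos: [0.5123, -0.1691, 0.1998]
ee_rot: [[-0.294, 0.956, -0.0], [0.956, 0.294, 0.001], [0.001, -0.0, -1.0]]
ft_force: [-0.6, 1.4, 0.3]
finger_gap: 0.0113
finger_force: 34.6
t 11.6 pos [ 0.5123 -0.1691  0.1998] yaw y 17.09 j [-0.56 -0.08 -0.08  1.57  0.    0.71] F [-0.6  1.4  0.3] gap 0.0113
cam in tool [ 0.069  0.001 -0.177] [[-0.0, -0.962, -0.272], [1.0, 0.0, -0.001], [0.001, -0.272, 0.962]]
port px [317.3 182.7] port-tcp tool [  6.2  -0.  105.1] px/mm x,y,z [[-0.0, -0.98], [1.0, -0.0], [0.0, -0.22]]
175 [68 68 67 68 71 71 69 70 68 67 71 70 69 67 69 70 70]
176 [70 70 70 71 71 69 70 70 70 70 69 70 68 68 70 69 68]
177 [68 70 70 69 69 68 69 69 69 68 70 69 71 68 69 71 69]
178 [70 71 69 69 69 69 67 67 69 70 70 70 68 68 68 69 70]
179 [69 69 70 69 70 68 66 66 65 65 66 68 68 71 70 70 71]
180 [70 71 71 69 69 65 65 65 64 65 66 67 68 70 68 69 68]
181 [70 71 68 69 64 63 66 66 70 65 65 66 65 69 70 66 71]
182 [70 69 70 67 67 72 79 79 76 79 74 66 67 69 69 69 69]
183 [69 70 69 70 74 90 97 91 85 86 83 76 70 69 69 71 68]
184 [ 69  69  69  69  83 103 105  91  82  85  89  82  71  70  69  68  68]
185 [68 69 67 69 79 97 97 86 82 82 84 78 72 69 68 71 70]
186 [72 70 70 69 72 80 80 82 82 80 78 72 67 70 69 69 70]
187 [68 70 70 70 70 68 76 81 81 84 79 72 69 69 69 71 70]
188 [68 70 70 70 70 69 77 80 83 81 75 71 71 68 69 69 69]
189 [67 70 69 70 68 69 74 81 82 84 79 72 70 70 70 71 69]
190 [68 67 69 68 69 72 75 79 83 80 79 72 71 68 71 70 66]
191 [70 71 70 71 68 67 70 72 72 74 73 72 68 67 70 70 71]
192 [71 68 68 65 67 66 69 68 69 68 69 68 65 68 67 67 71]
193 [69 68 66 69 68 68 68 70 69 67 69 69 69 68 66 67 66]
```

```bash
python3 -m pendant '[[0,[0.5,-0.8,2],0],[0,[0,0,2],0],[0,[0,0,2],0],[0,[0,0,0],0]]' 30
python3 w.py w7; python3 tip.py w7
```

```text
time_s: 12.15
ee_pos: [0.5113, -0.1684, 0.1939]
ee_rot: [[-0.295, 0.956, -0.0], [0.956, 0.295, 0.0], [0.0, -0.0, -1.0]]
ft_force: [-0.0, 0.8, -1.5]
finger_gap: 0.0108
finger_force: 34.4
t 12.15 pos [ 0.5113 -0.1684  0.1939] yaw y 17.14 j [-0.56 -0.08 -0.1   1.56  0.    0.71] F [-0.   0.8 -1.5] gap 0.0108
cam in tool [ 0.069  0.001 -0.177] [[-0.0, -0.962, -0.272], [1.0, 0.0, -0.001], [0.001, -0.272, 0.962]]
port px [318. 185.] port-tcp tool [ 5.5  0.7 99.2] px/mm x,y,z [[0.0, -1.0], [1.02, 0.0], [-0.0, -0.23]]
178 [67 72 69 71 70 68 70 69 71 67 70 70 72 71 69 68 70]
179 [70 71 69 69 70 71 69 70 70 67 68 71 70 68 70 69 69]
180 [72 69 71 70 68 68 68 66 69 70 69 70 69 70 68 70 71]
181 [69 69 69 68 69 67 67 67 67 67 67 67 70 68 67 71 69]
182 [69 72 72 69 66 65 65 66 66 67 66 68 68 70 70 69 68]
183 [71 69 69 67 65 62 69 73 70 67 63 66 68 68 71 70 68]
184 [70 71 71 66 66 72 76 80 77 75 69 64 68 68 70 67 70]
185 [70 69 70 67 76 86 85 81 82 82 82 73 70 70 70 71 70]
186 [69 70 68 71 83 97 89 82 87 90 96 84 71 71 71 68 71]
187 [72 69 67 71 81 94 89 82 81 92 95 85 74 69 69 69 70]
188 [72 70 71 68 73 81 83 84 83 84 81 77 70 68 70 72 70]
189 [67 69 70 69 69 73 80 82 81 82 77 69 69 71 69 71 70]
190 [68 70 67 70 68 74 79 83 81 80 72 69 68 68 69 69 70]
191 [70 70 68 68 69 74 75 76 79 77 74 70 69 67 67 70 71]
192 [67 71 70 67 67 68 69 70 74 73 67 67 68 68 69 71 69]
193 [67 68 68 67 68 69 69 68 69 67 68 67 68 67 69 68 70]
194 [66 68 67 69 70 73 69 70 71 70 70 73 68 70 67 69 66]
195 [75 73 71 74 71 72 72 71 72 72 71 73 72 72 70 69 65]
196 [88 80 72 71 71 70 72 72 72 71 72 73 72 70 70 69 71]
```

```bash
python3 -m pendant '[[0,[-1.5,0,1],0],[0,[-0.7,0,1],0],[0,[-0.7,0,1],0],[0,[0,0,0],0]]' 30
python3 -m pendant '[[0,[3,0,0],0],[0,[3,0,0],0],[0,[3,0,0],0],[0,[0,0,0],0]]' 20
python3 w.py w8; python3 tip.py w8
```

```text
time_s: 12.7
ee_pos: [0.5122, -0.1712, 0.1911]
ee_rot: [[-0.295, 0.956, -0.0], [0.956, 0.295, 0.0], [0.0, 0.0, -1.0]]
ft_force: [-0.5, 2.3, 0.8]
finger_gap: 0.0111
finger_force: 34.6
time_s: 13.2
ee_pos: [0.5097, -0.1627, 0.1914]
ee_rot: [[-0.295, 0.956, 0.0], [0.956, 0.295, -0.001], [-0.001, 0.0, -1.0]]
ft_force: [-0.1, -0.8, 0.8]
finger_gap: 0.0115
finger_force: 34.5
t 13.2 pos [ 0.5097 -0.1627  0.1914] yaw y 17.14 j [-0.55 -0.1  -0.11  1.55 -0.    0.72] F [-0.1 -0.8  0.8] gap 0.0115
cam in tool [ 0.069  0.001 -0.177] [[-0.0, -0.962, -0.272], [1.0, 0.0, -0.0], [0.0, -0.272, 0.962]]
port px [317.9 191.4] port-tcp tool [-0.3  0.6 96.6] px/mm x,y,z [[0.0, -1.0], [1.03, 0.0], [-0.0, -0.25]]
184 [68 71 71 69 68 71 73 69 68 70 71 72 71 68 69 71 71]
185 [71 70 72 69 69 69 73 73 71 71 74 72 70 70 70 69 70]
186 [70 70 71 70 69 69 69 69 70 68 73 71 73 68 67 70 70]
187 [69 69 73 72 70 68 71 66 69 68 67 70 69 69 69 70 69]
188 [68 72 68 72 70 69 67 66 68 70 68 68 71 69 71 70 70]
189 [71 69 69 72 68 66 67 74 74 74 70 67 67 69 69 71 68]
190 [70 68 68 67 67 66 68 77 78 79 76 71 65 65 72 70 67]
191 [71 69 70 68 67 77 89 85 84 81 86 83 72 69 68 69 73]
192 [ 67  71  70  68  72  95 102  92  80  83  91  95  81  72  69  71  69]
193 [ 70  70  69  70  75  96 104  92  83  83  91  97  83  70  69  71  69]
194 [71 69 72 69 74 84 93 87 84 82 87 84 76 70 70 71 67]
195 [69 70 71 71 69 71 77 78 78 78 76 71 70 71 72 71 71]
196 [71 71 67 67 68 66 69 71 72 71 72 69 66 67 65 69 70]
197 [71 70 67 66 68 69 71 72 69 72 72 72 71 68 71 66 69]
198 [67 69 70 71 71 73 71 73 71 74 70 72 73 72 70 68 68]
199 [76 71 71 73 72 74 73 73 73 72 71 75 74 72 72 72 69]
200 [86 79 74 74 71 70 72 70 72 72 73 71 73 72 72 71 76]
201 [96 82 73 70 72 72 71 72 72 73 71 70 70 72 71 72 77]
202 [98 84 74 74 72 73 74 73 74 73 74 73 74 73 73 73 75]
```

```bash
python3 -m pendant '[[0,[4,0,0],0],[0,[5,0,0.2],0],[0,[5,0,0.4],0],[0,[4.6,0,0.7],0],[0,[0,0,0],0]]' 20
python3 -m pendant '[[0,[5,0,1],0],[0,[5,0,1.2],0],[0,[5,0,1.4],0],[0,[5,0,1.6],0],[0,[0,0,0],0]]' 20
python3 w.py w9; python3 - <<'E'
import cv2
p=cv2.imread("pics/w9.png"); cv2.imwrite("pics/w9c.png",cv2.resize(cv2.convertScaleAbs(p[100:340,160:480],alpha=1.8),None,fx=2.5,fy=2.5,interpolation=cv2.INTER_CUBIC))
E
```

```text
time_s: 13.88
ee_pos: [0.5041, -0.1445, 0.19]
ee_rot: [[-0.295, 0.955, 0.0], [0.955, 0.295, 0.0], [0.0, 0.0, -1.0]]
ft_force: [-0.7, -1.6, 0.8]
finger_gap: 0.011
finger_force: 34.7
time_s: 14.5
ee_pos: [0.4981, -0.1252, 0.1845]
ee_rot: [[-0.295, 0.955, -0.0], [0.955, 0.295, 0.0], [0.0, -0.0, -1.0]]
ft_force: [0.3, -0.3, 2.3]
finger_gap: 0.0113
finger_force: 35.0
t 14.5 pos [ 0.4981 -0.1252  0.1845] yaw y 17.16 j [-0.5  -0.16 -0.18  1.55  0.    0.77] F [ 0.3 -0.3  2.3] gap 0.0113
cam in tool [ 0.069  0.001 -0.177] [[-0.0, -0.962, -0.272], [1.0, 0.0, -0.001], [0.001, -0.272, 0.962]]
```

View pics/w9c.png

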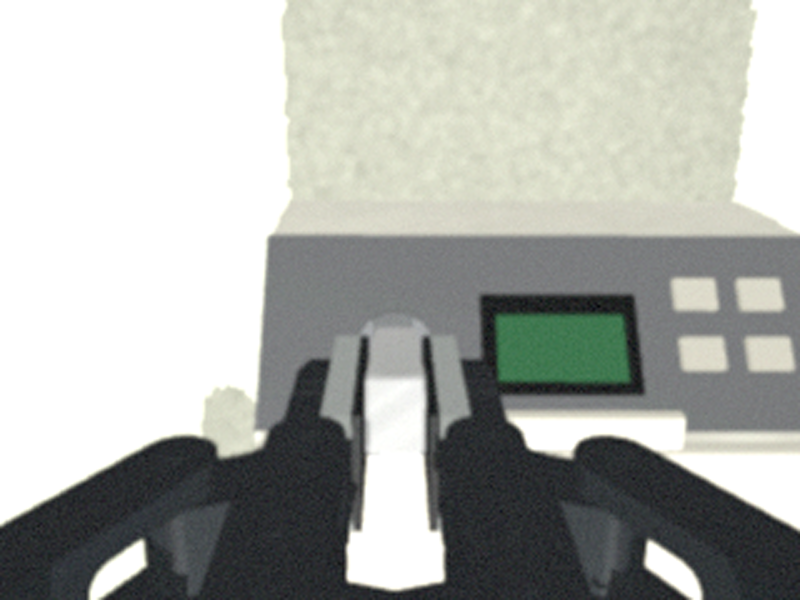

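The view shows the handle foreshortened and the collar dropped behind the fingers at (397,320). The pin is pivoting in the grip as intended, so I'll complete the arc.

```bash
python3 -m pendant '[[0,[5,0,1.9],0],[0,[5,0,2.2],0],[0,[5,0,2.5],0],[0,[4.6,0,2.6],0],[0,[4.4,0,2.7],0],[0,[4.3,0,2.9],0],[0,[0,0,0],0],[0,[0,0,0],0]]' 20
python3 -m pendant '[[0,[-0.6,0,0.8],0],[0,[-0.6,0,0.8],0],[0,[-0.6,0,0.8],0],[0,[0,0,0],0]]' 30
python3 -c "
from h import *
o=r.get_obs();R=o['ee_rot'];print((R.T@(o['ee_pos']-np.array([.51037,-.16294,.0948]))*1e3).round(1),(R.T@o['ft_force']).round(1),o['ft_torque'].round(2))"
```

```text
time_s: 15.55
ee_pos: [0.4898, -0.0979, 0.1701]
ee_rot: [[-0.295, 0.955, 0.0], [0.955, 0.295, 0.001], [0.001, 0.0, -1.0]]
ft_force: [-0.3, 1.9, 6.3]
finger_gap: 0.0112
finger_force: 36.1
time_s: 16.05
ee_pos: [0.4903, -0.0997, 0.1677]
ee_rot: [[-0.295, 0.956, 0.0], [0.956, 0.295, 0.001], [0.001, 0.0, -1.0]]
ft_force: [-0.9, 1.0, 5.8]
finger_gap: 0.0111
finger_force: 36.0
[ 66.4  -0.4 -72.8] [ 1.2 -0.6 -5.8] [-0.03  0.11 -0.08]
```

```bash
cat > lid.py <<'E'
from h import *
o=r.get_obs();R=o['ee_rot'];print("tool rel port",(R.T@(o['ee_pos']-np.array([.51037,-.16294,.0948]))*1e3).round(1),"F tool",(R.T@o['ft_force']).round(1),"t",o["time_s"])
for n in ("side","top"):
    p,d,K,T=cap(n); P=cloud(d,K,T); c,s=np.cos(np.radians(-72.99)),np.sin(np.radians(-72.99))
    x=(P[...,0]-.59335)*c+(P[...,1]+.22906)*s; y=-(P[...,0]-.59335)*s+(P[...,1]+.22906)*c
    m=(d>0)&(y>0.0)&(y<.09)&(x>-.07)&(x<.13)&(P[...,2]>.1)&(P[...,2]<.33)
    b=[(round(a*1e3),*(np.round(np.percentile(P[...,2][m&(abs(x-a)<.005)]*1e3,[10,50,90])).astype(int))) for a in np.arange(-.06,.13,.03) if (m&(abs(x-a)<.005)).any()]
    print(n,b)
E
python3 lid.py
python3 -m pendant '[[0,[-0.6,0,0.8],0],[0,[-0.6,0,0.8],0],[0,[0,0,0],0]]' 30; python3 lid.py
```

```text
tool rel port [ 66.4  -0.4 -72.8] F tool [ 1.2 -0.6 -5.8] t 16.05
side [(-60, np.int64(109), np.int64(115), np.int64(133)), (-30, np.int64(131), np.int64(133), np.int64(134)), (0, np.int64(130), np.int64(132), np.int64(133)), (30, np.int64(129), np.int64(131), np.int64(133)), (60, np.int64(128), np.int64(130), np.int64(132)), (90, np.int64(127), np.int64(129), np.int64(130))]
top [(0, np.int64(134), np.int64(136), np.int64(139)), (30, np.int64(130), np.int64(135), np.int64(140)), (60, np.int64(129), np.int64(133), np.int64(137)), (90, np.int64(127), np.int64(131), np.int64(135)), (120, np.int64(115), np.int64(118), np.int64(124))]
time_s: 16.52
ee_pos: [0.4907, -0.1008, 0.1661]
ee_rot: [[-0.295, 0.955, 0.0], [0.955, 0.295, 0.001], [0.001, 0.001, -1.0]]
ft_force: [-0.9, 2.3, 6.5]
finger_gap: 0.011
finger_force: 36.2
tool rel port [ 65.3  -0.4 -71.3] F tool [ 2.4 -0.2 -6.5] t 16.525
side [(-60, np.int64(109), np.int64(113), np.int64(116)), (-30, np.int64(115), np.int64(190), np.int64(196)), (0, np.int64(105), np.int64(107), np.int64(159)), (30, np.int64(103), np.int64(107), np.int64(117)), (60, np.int64(102), np.int64(106), np.int64(114)), (90, np.int64(105), np.int64(110), np.int64(116)), (120, np.int64(112), np.int64(112), np.int64(112))]
top [(0, np.int64(186), np.int64(189), np.int64(191)), (30, np.int64(170), np.int64(174), np.int64(178)), (60, np.int64(155), np.int64(159), np.int64(163)), (90, np.int64(138), np.int64(141), np.int64(146)), (120, np.int64(114), np.int64(118), np.int64(123))]
```

The lid has sprung: its slope is now about 0.49 rad. I'll back off the plunger, reverse the arc to straighten the pin, then lift out.

```bash
python3 -m pendant '[[0,[1.7,0,-2.4],0],[0,[1.7,0,-2.5],0],[0,[-5.6,0,-2.8],0],[0,[-5.6,0,-2.6],0],[0,[-4.7,0,-2.4],0],[0,[-4.7,0,-2.3],0],[0,[-4.6,0,-2.1],0],[0,[-4.6,0,-2],0],[0,[-5,0,-1.6],0],[0,[-5,0,-1.4],0],[0,[-5,0,-1.2],0],[0,[-5,0,-1],0]]' 20
python3 -m pendant '[[0,[-4,0,-0.5],0],[0,[-3,0,-0.3],0],[0,[0,0,0],0]]' 20
python3 -m pendant '[[0,[0,0,-5],0],[0,[0,0,-15],0],[0,[0,0,-30],0],[0,[0,0,-20],0],[0,[0,0,0],0]]' 30
python3 w.py w10
```

```text
time_s: 18.12
ee_pos: [0.5045, -0.1462, 0.1902]
ee_rot: [[-0.295, 0.956, 0.0], [0.956, 0.295, 0.0], [0.0, 0.0, -1.0]]
ft_force: [-1.1, 2.3, -2.3]
finger_gap: 0.0112
finger_force: 34.7
time_s: 18.5
ee_pos: [0.5066, -0.1528, 0.1911]
ee_rot: [[-0.294, 0.956, 0.0], [0.956, 0.294, 0.0], [-0.0, 0.0, -1.0]]
ft_force: [-0.9, 2.3, -1.2]
finger_gap: 0.0108
finger_force: 34.8
time_s: 19.12
ee_pos: [0.5077, -0.1535, 0.2639]
ee_rot: [[-0.295, 0.956, 0.004], [0.956, 0.295, -0.003], [-0.004, 0.003, -1.0]]
ft_force: [0.6, -0.6, -0.5]
finger_gap: 0.0111
finger_force: 34.9
t 19.125 pos [ 0.5077 -0.1535  0.2639] yaw y 17.13 j [-0.54 -0.09  0.03  1.68 -0.    0.73] F [ 0.6 -0.6 -0.5] gap 0.0111
cam in tool [ 0.069  0.001 -0.177] [[-0.0, -0.962, -0.272], [1.0, 0.0, -0.0], [0.001, -0.272, 0.962]]
```

```bash
cat > tilt.py <<'E'
from h import *
import sys
z=np.load(sys.argv[1]+".npz"); P=cloud(z["d"],z["K"],z["T"]); o=r.get_obs();R=o["ee_rot"]
Q=((P-o["ee_pos"])@R*1e3)[z["d"]>0]; m=(abs(Q[:,1])<9)&(abs(Q[:,0])<45)&(Q[:,2]>-40)&(Q[:,2]<125)
Q=Q[m]
for a in range(-40,125,8):
    k=(Q[:,2]>=a)&(Q[:,2]<a+8)
    if k.any(): print(a+4,k.sum(),Q[k].min(0).round(1),Q[k].mean(0).round(1),Q[k].max(0).round(1))
E
python3 tilt.py w10
python3 -m pendant '[[0,[30,15,0],0],[0,[44,21.5,0],0],[0,[44,21.5,0],0],[0,[44,21.5,0],0],[0,[44,21.5,0],0],[0,[44,21.5,0],0],[0,[44,21.5,0],0],[0,[44,21.5,0],0],[0,[40,18,0],0],[0,[0,0,0],0],[0,[0,0,0],0]]' 30
python3 w.py w11; python3 tilt.py w11
```

```text
-36 100 [  7.2  -7.9 -40. ] [  7.9   0.5 -36. ] [ 10.9   6.3 -32. ]
-28 82 [  5.4  -5.3 -32. ] [  7.    0.7 -28.1] [  7.7   6.6 -24. ]
-20 74 [  5.2  -5.  -23.9] [  6.2   0.7 -20.2] [  6.9   6.3 -16.3]
-12 63 [  3.8  -5.2 -15.8] [  5.4   0.7 -12.3] [ 6.   6.6 -8.2]
-4 59 [ 3.2 -5.4 -8. ] [ 4.5  0.5 -4.2] [ 5.1  6.2 -0.1]
4 49 [ 2.3 -5.1  0.1] [3.6 0.8 4. ] [4.2 6.4 8. ]
12 43 [ 1.7 -5.3  8. ] [ 2.8  0.4 11.7] [ 3.3  6.5 15.5]
20 43 [-14.9  -7.9  16. ] [ 0.8  0.5 20. ] [ 2.6  8.5 24. ]
28 267 [-15.5  -8.8  24. ] [-0.7 -0.9 26.2] [ 5.8  8.6 30.7]
84 1 [-11.4   0.2  87.1] [-11.4   0.2  87.1] [-11.4   0.2  87.1]
92 7 [-12.8  -0.8  88.2] [-12.2   0.7  91.6] [-11.7   2.1  95.1]
100 3 [-13.3  -0.8  97.4] [-12.8   0.2  98.7] [-12.4   1.2 100.3]
time_s: 20.55
ee_pos: [0.5703, 0.2624, 0.2602]
ee_rot: [[-0.295, 0.956, -0.001], [0.956, 0.295, -0.001], [-0.0, -0.001, -1.0]]
ft_force: [0.1, -0.9, -0.3]
finger_gap: 0.0114
finger_force: 34.9
t 20.55 pos [0.5703 0.2624 0.2602] yaw y 17.15 j [ 0.22  0.22  0.34  1.69 -0.    1.49] F [ 0.1 -0.9 -0.3] gap 0.0114
cam in tool [ 0.069  0.001 -0.177] [[-0.0, 
[... 157 characters left out ...]
1   0.4 -28.2] [  8.8   6.3 -24. ]
-20 73 [  6.   -5.7 -24. ] [  7.4   0.4 -20.2] [  7.9   5.9 -16. ]
-12 67 [  5.1  -5.5 -16. ] [  6.5   0.3 -12. ] [ 7.1  6.1 -8. ]
-4 56 [ 4.6 -5.6 -7.9] [ 5.5  0.  -3.8] [ 6.3  6.2 -0.3]
4 50 [ 4.  -5.4  0. ] [4.8 0.8 4. ] [5.5 5.9 7.5]
12 45 [ 2.4 -5.7  8.3] [ 3.9  0.1 12. ] [ 4.6  6.2 15.8]
20 41 [ 2.5 -5.2 16.1] [ 3.1  0.2 19.9] [ 3.6  5.7 23.6]
28 279 [-14.7  -9.   24.3] [ 0.1  0.4 28.1] [ 6.9  9.  31.9]
36 1 [ 5.6 -3.9 33.6] [ 5.6 -3.9 33.6] [ 5.6 -3.9 33.6]
92 6 [-11.3  -1.3  88.1] [-10.8   0.2  91.9] [-10.    1.6  94.3]
100 4 [-12.3  -1.3  96.1] [-11.6   0.2  98.4] [-11.1   1.6  99.7]
108 1 [-13.1  -1.4 105.3] [-13.1  -1.4 105.3] [-13.1  -1.4 105.3]
```

```bash
python3 -m pendant '[[0,[10,6,0],0],[0,[9.6,6,0],0],[0,[0,0,0],0],[0,[0,0,0],0]]' 30
python3 w.py w12; python3 - <<'E'
from h import *
z=np.load("w12.npz"); K,T=z["K"],z["T"]; p=z["p"]; P=cloud(z["d"],K,T); o=r.get_obs();R=o["ee_rot"]
hsv=cv2.cvtColor(p,cv2.COLOR_BGR2HSV); b=(hsv[...,1]>120)&(hsv[...,0]>100)&(hsv[...,0]<130)&(abs(P[...,2]-.079)<.006)&(abs(P[...,0]-.57)<.07)&(abs(P[...,1]-.259)<.11)
v,u=np.nonzero(b); Q=np.array([ray(a,c,K,T,.08)[:2]*1000 for a,c in zip(u,v)],np.float32); print("rack",cv2.minAreaRect(Q),len(Q))
tip=o["ee_pos"]+R@np.array([-.0137,0.0003,.104]); print("tip",tip)
print("hole in tool from tip",(R.T@(np.array([.5803,.2717,tip[2]])-tip)*1e3).round(1))
E
python3 tilt.py w12 | tail -3
```

```text
time_s: 21.1
ee_pos: [0.5762, 0.2849, 0.2609]
ee_rot: [[-0.295, 0.956, -0.0], [0.956, 0.295, -0.0], [-0.0, -0.0, -1.0]]
ft_force: [-0.4, -1.8, -0.6]
finger_gap: 0.011
finger_force: 34.9
t 21.1 pos [0.5762 0.2849 0.2609] yaw y 17.14 j [ 0.26  0.27  0.4   1.7  -0.    1.53] F [-0.4 -1.8 -0.6] gap 0.011
cam in tool [ 0.069  0.001 -0.177] [[-0.0, -0.962, -0.272], [1.0, 0.0, -0.0], [0.0, -0.272, 0.962]]
rack ((571.3988647460938, 259.8103332519531), (85.21965789794922, 170.0261688232422), 7.973047256469727) 1938
tip [0.58053561 0.27179843 0.15699767]
hole in tool from tip [-0.  -0.3  0. ]
28 278 [-15.1  -9.   24. ] [-0.  -0.  27.8] [ 6.5  9.  31.9]
92 6 [-12.   -1.2  88.3] [-11.2   0.3  91.7] [-10.6   1.7  95.6]
100 5 [-12.5  -1.3  97.6] [-12.2  -0.1  99.3] [-11.7   1.7 101.9]
```

Tip is on target; inserting.

```bash
python3 -m pendant '[[0,[0,0,30],0],[0,[0,0,30],0],[0,[0,0,20],0],[0,[0,0,12],0],[0,[0,0,6],0],[0,[0,0,0],0]]' 30
python3 -m pendant '[[0,[-2,0,8],0],[0,[-2,0,8],0],[0,[0,0,8],0],[0,[0,0,5],0],[0,[0,0,0],0]]' 30
python3 -m pendant '[[0,[-4,0,0],0],[0,[-4,0,0],0],[0,[-4,0,0],0],[0,[-3,0,0],0],[0,[0,0,0],0]]' 20
```

```text
time_s: 21.9
ee_pos: [0.5763, 0.2849, 0.1633]
ee_rot: [[-0.295, 0.956, 0.0], [0.956, 0.295, 0.0], [0.0, 0.0, -1.0]]
ft_force: [0.2, 1.0, -1.0]
finger_gap: 0.0114
finger_force: 34.9
time_s: 22.52
ee_pos: [0.5771, 0.2811, 0.1334]
ee_rot: [[-0.295, 0.956, -0.001], [0.956, 0.295, -0.0], [0.0, -0.001, -1.0]]
ft_force: [-0.8, -0.1, -0.0]
finger_gap: 0.011
finger_force: 34.9
time_s: 23.15
ee_pos: [0.5821, 0.2668, 0.1345]
ee_rot: [[-0.294, 0.956, 0.001], [0.956, 0.294, 0.001], [0.0, 0.001, -1.0]]
ft_force: [-1.1, 4.0, 3.7]
finger_gap: 0.0112
finger_force: 35.7
```

```bash
python3 -m pendant '[[0,[2.5,0,0],0],[0,[2.5,0,4],0],[0,[0,0,6],0],[0,[0,0,0],0]]' 20
python3 w.py w13; python3 tilt.py w13 | head -9
python3 -m pendant '[[0,[0,0,5],0],[0,[0,0,3],0],[0,[0,0,0],0]]' 20
```

```text
time_s: 23.65
ee_pos: [0.5798, 0.2713, 0.1228]
ee_rot: [[-0.295, 0.956, -0.002], [0.956, 0.295, -0.001], [-0.0, -0.002, -1.0]]
ft_force: [0.8, -0.2, -0.7]
finger_gap: 0.011
finger_force: 35.1
t 23.65 pos [0.5798 0.2713 0.1228] yaw y 17.13 j [ 0.23  0.23  0.1   1.45 -0.    1.51] F [ 0.8 -0.2 -0.7] gap 0.011
cam in tool [ 0.069  0.001 -0.177] [[-0.0, -0.962, -0.272], [1.0, 0.0, -0.001], [0.001, -0.272, 0.962]]
-36 143 [  9.3  -8.8 -40. ] [ 10.2  -0.  -36.4] [ 12.1   8.6 -32. ]
-28 108 [  8.3  -5.8 -31.8] [  9.8   0.2 -28.1] [ 10.4   6.  -24.1]
-20 91 [  8.   -5.9 -24. ] [  9.5   0.1 -20. ] [ 10.1   5.7 -16.2]
-12 80 [  8.3  -5.7 -15.9] [  9.3   0.  -12.1] [10.1  5.9 -8.3]
-4 69 [ 7.8 -5.9 -7.7] [ 9.   0.1 -4.3] [ 9.7  6.  -0.5]
4 64 [ 8.2 -5.6  0. ] [ 8.9 -0.2  3.5] [9.3 5.7 7.7]
12 138 [ 7.7 -9.   8. ] [27.8 -4.1 13.6] [44.8  5.8 16. ]
20 54 [ 6.9 -7.  16.1] [ 9.6 -0.5 19.9] [42.5  5.4 23.9]
28 296 [-8.8 -8.7 24. ] [ 6.4  0.  28.2] [44.   8.7 31.8]
time_s: 24.08
ee_pos: [0.5802, 0.2715, 0.1156]
ee_rot: [[-0.295, 0.956, -0.0], [0.956, 0.295, -0.0], [0.0, -0.0, -1.0]]
ft_force: [1.3, -0.3, -0.9]
finger_gap: 0.0114
finger_force: 35.1
```

```bash
python3 -m pendant '[[0,[0,0,2],0],[0,[0,0,0.8],0],[0,[0,0,0],0]]' 20
python3 -m pendant '[[0,[0,0,0.8],0],[0,[0,0,0.6],0],[0,[0,0,0],0]]' 20
```

```text
time_s: 24.45
ee_pos: [0.5803, 0.2716, 0.1132]
ee_rot: [[-0.295, 0.956, 0.0], [0.956, 0.295, 0.0], [0.0, 0.0, -1.0]]
ft_force: [-0.1, 0.3, -0.5]
finger_gap: 0.0112
finger_force: 35.1
time_s: 24.82
ee_pos: [0.5804, 0.2716, 0.112]
ee_rot: [[-0.295, 0.956, 0.0], [0.956, 0.295, 0.0], [0.0, 0.0, -1.0]]
ft_force: [0.2, -0.2, 0.0]
finger_gap: 0.0114
finger_force: 35.2
```

```bash
python3 -m pendant '[[0,[0,0,0.7],0],[0,[0,0,0.7],0],[0,[0,0,0],0]]' 20
python3 -m pendant '[[0.1,[0,0,0],0],[0.2,[0,0,0],0],[0.3,[0,0,0],0],[0.35,[0,0,0],0],[0.35,[0,0,0],0],[0.35,[0,0,-10],0],[0.35,[0,0,-30],0],[0.35,[0,0,-50],0],[0.35,[0,0,-40],0],[0.35,[0,0,0],0]]' 20
python3 w.py w14; python3 - <<'E'
from h import *
z=np.load("w14.npz"); K,T=z["K"],z["T"]; p=z["p"]; P=cloud(z["d"],K,T)
reg=(P[...,0]>.5)&(P[...,0]<.66)&(P[...,1]>.16)&(P[...,1]<.36)&(P[...,2]>.09)&(P[...,2]<.2)
c,l,st,ce=cv2.connectedComponentsWithStats(reg.astype(np.uint8))
for i in range(1,c):
    if st[i,4]>10:
        Q=P[l==i]; t=Q[Q[:,2]>Q[:,2].max()-.006]; print(ce[i].round(1),st[i,4],"zmax",Q[:,2].max().round(4),"top mean",t.mean(0).round(4),len(t))
q=proj([.58,.272,.168],K,T).astype(int)
m=np.hypot(P[...,0]-.580,P[...,1]-.272)<.022
for a in (.08,.085,.09): print(a,((abs(P[...,2]-a)<.0025)&m).sum())
cv2.imwrite("pics/w14c.png",cv2.resize(cv2.convertScaleAbs(p[q[1]-70:q[1]+70,q[0]-90:q[0]+90],alpha=1.8),None,fx=4,fy=4,interpolation=cv2.INTER_CUBIC))
E
```

```text
time_s: 25.2
ee_pos: [0.5808, 0.2716, 0.1119]
ee_rot: [[-0.295, 0.956, 0.002], [0.956, 0.295, 0.0], [-0.0, 0.002, -1.0]]
ft_force: [-2.3, -0.7, 8.4]
finger_gap: 0.0112
finger_force: 36.4
time_s: 26.45
ee_pos: [0.5821, 0.272, 0.2454]
ee_rot: [[-0.295, 0.956, 0.007], [0.956, 0.295, 0.002], [-0.0, 0.007, -1.0]]
ft_force: [0.6, -0.1, -0.4]
finger_gap: 0.0299
finger_force: 0.0
t 26.45 pos [0.5821 0.272  0.2454] yaw y 17.13 j [0.23 0.25 0.35 1.66 0.   1.51] F [ 0.6 -0.1 -0.4] gap 0.0299
cam in tool [ 0.069  0.001 -0.177] [[-0.0, -0.962, -0.272], [1.0, 0.0, -0.0], [0.001, -0.272, 0.962]]
[343.2 127.4] 293 zmax 0.1108 top mean [0.5921 0.3364 0.1083] 276
[301.6 140.8] 278 zmax 0.1105 top mean [0.5537 0.31   0.1083] 271
[315.8 188.2] 388 zmax 0.1693 top mean [0.5812 0.2726 0.1672] 218
[289.7 228. ] 250 zmax 0.1099 top mean [0.5687 0.2083 0.108 ] 187
0.08 170
0.085 175
0.09 7
```

View pics/w14c.png

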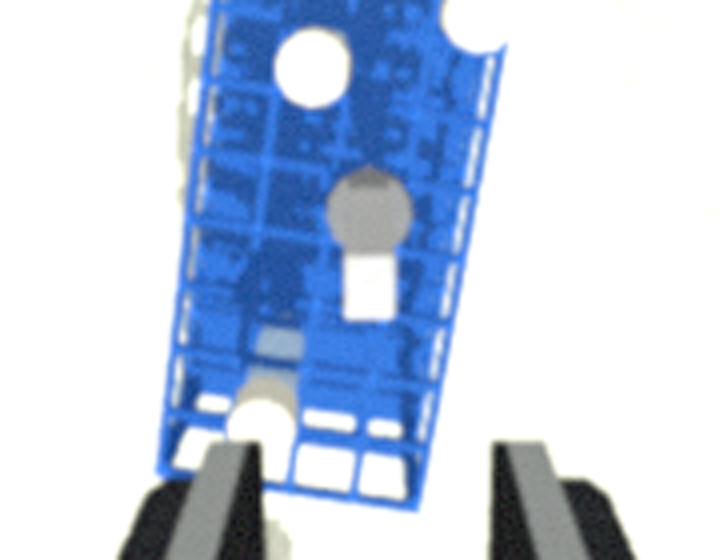

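The view shows the pin upright in its hole with the collar flat on the grid; its top is at z 0.168. On to the lid.

```bash
python3 -m pendant '[[0,[-27,-10,0],0],[0,[-45,-17.7,0],0],[0,[-45,-17.7,0],0],[0,[-45,-17.7,0],0],[0,[-45,-17.7,0],0],[0,[-45,-17.7,0],0],[0,[-45,-17.7,0],0],[0,[-45,-17.7,0],0],[0,[-30,-12,0],0],[0,[-15,-6,0],0],[0,[0,0,0],0],[0,[0,0,0],0]]' 40
python3 lid.py; python3 w.py w15; python3 - <<'E'
from h import *
z=np.load("w15.npz"); P=cloud(z["d"],z["K"],z["T"]); d=z["d"]
c,s=np.cos(np.radians(-72.99)),np.sin(np.radians(-72.99))
def cf(p): 
    a,b=p[...,0]-.59335,p[...,1]+.22906; return a*c+b*s,-a*s+b*c
x,y=cf(P); o=r.get_obs(); print("tcp cf",[float(q)*1e3 for q in cf(o["ee_pos"])])
m=(d>0)&(abs(y)<.12)&(P[...,2]>.16)&(P[...,2]<.23)&(x>-.06)
if m.any(): print("lid pts",m.sum(),(x[m].min(),y[m].min(),y[m].max(),P[...,2][m].max()))
# finger thickness along tool x near tip
R=o["ee_rot"]; Q=((P-o["ee_pos"])@R*1e3)[d>0]; k=(Q[:,2]>-30)&(Q[:,2]<6)&(abs(Q[:,1])<40)&(abs(Q[:,0])<30); print(k.sum(), np.percentile(Q[k],[1,50,99],axis=0).round(1) if k.any() else 0)
E
```

```text
time_s: 28.0
ee_pos: [0.5493, -0.1418, 0.2402]
ee_rot: [[-0.296, 0.955, -0.0], [0.955, 0.296, 0.001], [0.001, -0.0, -1.0]]
ft_force: [-0.4, 0.1, -0.3]
finger_gap: 0.0001
finger_force: 0.0
tool rel port [   8.8   43.4 -145.4] F tool [ 0.2 -0.3  0.3] t 28.0
side [(-60, np.int64(109), np.int64(113), np.int64(116)), (-30, np.int64(175), np.int64(200), np.int64(205)), (0, np.int64(105), np.int64(109), np.int64(180)), (30, np.int64(101), np.int64(106), np.int64(133)), (60, np.int64(102), np.int64(107), np.int64(139)), (90, np.int64(106), np.int64(114), np.int64(130))]
top [(30, np.int64(177), np.int64(180), np.int64(183)), (60, np.int64(157), np.int64(163), np.int64(164)), (90, np.int64(139), np.int64(142), np.int64(148)), (120, np.int64(114), np.int64(119), np.int64(124))]
t 28.1 pos [ 0.5494 -0.1418  0.2404] yaw y 17.22 j [-0.48  0.02  0.09  1.64  0.    0.79] F [-0.3  0.5 -1.2] gap 0.0
cam in tool [ 0.069  0.001 -0.177] [[-0.0, -0.962, -0.272], [1.0, 0.0, -0.0], [0.0, -0.272, 0.962]]
tcp cf [-96.21904803371967, -16.525848174539206]
lid pts 1396 (np.float64(-0.043925411698004305), np.float64(-0.11128647304351984), np.float64(0.10962838971157939), np.float64(0.21262547189526693))
0 0
```

```bash
python3 -m pendant '[[0,[0,0,30],0],[0,[0,0,22],0],[0,[-20,0,0],0],[0,[-16,0,0],0],[0,[-8,0,0],0],[0,[0,0,0],0]]' 40
python3 -m pendant '[[0,[-5,0,-5],0],[0,[-5,0,-8],0],[0,[-5,0,-8],0],[0,[-7,0,-7],0],[0,[-8,0,-7],0],[0,[-10,0,-8],0],[0,[0,0,0],0]]' 40
python3 lid.py
```

```text
time_s: 28.9
ee_pos: [0.5625, -0.186, 0.1889]
ee_rot: [[-0.294, 0.956, 0.001], [0.956, 0.294, -0.0], [-0.0, 0.001, -1.0]]
ft_force: [-0.1, 0.2, 0.1]
finger_gap: 0.0001
finger_force: 0.0
time_s: 29.78
ee_pos: [0.5743, -0.2242, 0.2319]
ee_rot: [[-0.294, 0.956, 0.001], [0.956, 0.294, -0.0], [-0.001, 0.001, -1.0]]
ft_force: [-1.0, 0.7, -1.2]
finger_gap: -0.0001
finger_force: 0.0
tool rel port [ -77.5   43.2 -137.1] F tool [ 1.  -0.7  1.2] t 29.775
side [(-60, np.int64(109), np.int64(113), np.int64(116)), (-30, np.int64(115), np.int64(200), np.int64(205)), (0, np.int64(105), np.int64(145), np.int64(181)), (30, np.int64(102), np.int64(106), np.int64(158)), (60, np.int64(102), np.int64(105), np.int64(125)), (90, np.int64(104), np.int64(115), np.int64(125))]
top [(-60, np.int64(109), np.int64(114), np.int64(120)), (-30, np.int64(200), np.int64(209), np.int64(216))]
```

```bash
python3 -m pendant '[[0,[10,0,-10],0],[0,[30,0,0],0],[0,[35,0,0],0],[0,[0,0,30],0],[0,[0,0,40],0],[0,[-15,0,0],0],[0,[-10,0,0],0],[0,[0,0,0],0]]' 40
python3 lid.py
```

```text
time_s: 30.88
ee_pos: [0.5603, -0.1771, 0.1736]
ee_rot: [[-0.293, 0.956, 0.003], [0.956, 0.293, -0.001], [-0.002, 0.002, -1.0]]
ft_force: [0.1, 0.9, -0.3]
finger_gap: 0.0003
finger_force: 0.0
tool rel port [-28.4  43.7 -78.6] F tool [0.8 0.4 0.3] t 30.875
side [(-60, np.int64(110), np.int64(114), np.int64(303)), (-30, np.int64(162), np.int64(199), np.int64(204)), (0, np.int64(105), np.int64(108), np.int64(178)), (30, np.int64(105), np.int64(108), np.int64(160)), (60, np.int64(103), np.int64(107), np.int64(143)), (90, np.int64(106), np.int64(115), np.int64(128))]
top [(90, np.int64(137), np.int64(140), np.int64(145)), (120, np.int64(112), np.int64(119), np.int64(122))]
```

```bash
python3 -m pendant '[[0,[-5,0,0],0],[0,[-5,0,0],0],[0,[0,0,0],0]]' 40;python3 -m pendant '[[0,[-5,0,0],0],[0,[-3,0,0],0],[0,[0,0,0],0]]' 40; python3 lid.py
```

```text
time_s: 31.35
ee_pos: [0.562, -0.1839, 0.172]
ee_rot: [[-0.295, 0.955, -0.0], [0.955, 0.295, 0.003], [0.002, 0.001, -1.0]]
ft_force: [-3.0, 7.4, 6.1]
finger_gap: 0.0003
finger_force: 4.8
time_s: 31.72
ee_pos: [0.5625, -0.1852, 0.1733]
ee_rot: [[-0.299, 0.954, -0.003], [0.954, 0.299, 0.012], [0.013, 0.001, -1.0]]
ft_force: [-17.0, 37.1, 25.3]
finger_gap: -0.0001
finger_force: 23.7
tool rel port [-35.8  43.2 -79. ] F tool [ 40.8  -5.2 -24.8] t 31.725
side [(-60, np.int64(112), np.int64(284), np.int64(320)), (-30, np.int64(177), np.int64(201), np.int64(206)), (0, np.int64(105), np.int64(111), np.int64(180)), (30, np.int64(103), np.int64(107), np.int64(161)), (60, np.int64(102), np.int64(107), np.int64(144)), (90, np.int64(111), np.int64(125), np.int64(130))]
top [(90, np.int64(142), np.int64(144), np.int64(147)), (120, np.int64(116), np.int64(120), np.int64(121))]
```

Pushing flat jams the lip, as friction at the edge would predict. I'll back off and follow the lid's arc upwards, so that friction helps.

```bash
python3 -m pendant '[[0,[7,0,0],0],[0,[0,0,0],0]]' 40
python3 -m pendant '[[0,[-2,0,-4],0],[0,[-3,0,-5],0],[0,[-4,0,-6],0],[0,[-4,0,-6],0],[0,[0,0,0],0]]' 40
python3 lid.py
```

```text
time_s: 32.08
ee_pos: [0.5622, -0.184, 0.1721]
ee_rot: [[-0.296, 0.955, 0.0], [0.955, 0.296, 0.003], [0.003, 0.001, -1.0]]
ft_force: [-3.2, 10.8, 9.1]
finger_gap: 0.0002
finger_force: 6.9
time_s: 32.7
ee_pos: [0.5667, -0.1988, 0.1932]
ee_rot: [[-0.294, 0.956, 0.001], [0.956, 0.294, -0.0], [-0.001, 0.001, -1.0]]
ft_force: [-0.0, 3.8, 5.1]
finger_gap: 0.0001
finger_force: 3.0
tool rel port [-50.9  43.4 -98.3] F tool [ 3.6  1.1 -5.1] t 32.7
side [(-60, np.int64(110), np.int64(113), np.int64(117)), (-30, np.int64(114), np.int64(229), np.int64(300)), (0, np.int64(105), np.int64(201), np.int64(206)), (30, np.int64(104), np.int64(173), np.int64(179)), (60, np.int64(104), np.int64(115), np.int64(155)), (90, np.int64(110), np.int64(129), np.int64(133))]
top [(-60, np.int64(113), np.int64(117), np.int64(120)), (120, np.int64(113), np.int64(120), np.int64(121))]
```

```bash
python3 -m pendant '[[0,[-6.5,0,-8],0],[0,[-7,0,-7.5],0],[0,[-7.5,0,-7],0],[0,[-8,0,-6.8],0],[0,[-9,0,-6.5],0],[0,[-9.6,0,-6.2],0],[0,[-10.2,0,-5.8],0],[0,[0,0,0],0]]' 40
python3 lid.py
```

```text
time_s: 33.8
ee_pos: [0.5836, -0.2546, 0.2404]
ee_rot: [[-0.294, 0.956, 0.0], [0.956, 0.294, -0.0], [-0.0, 0.0, -1.0]]
ft_force: [0.1, 0.0, -0.9]
finger_gap: 0.0
finger_force: 0.0
tool rel port [-109.2   43.1 -145.6] F tool [0.  0.1 0.9] t 33.8
side [(-60, np.int64(109), np.int64(113), np.int64(116)), (-30, np.int64(114), np.int64(115), np.int64(116)), (0, np.int64(107), np.int64(221), np.int64(233)), (30, np.int64(104), np.int64(187), np.int64(192)), (60, np.int64(104), np.int64(156), np.int64(162)), (90, np.int64(115), np.int64(132), np.int64(138)), (120, np.int64(112), np.int64(113), np.int64(113))]
top [(-60, np.int64(108), np.int64(114), np.int64(120)), (-30, np.int64(111), np.int64(120), np.int64(121)), (0, np.int64(184), np.int64(236), np.int64(241))]
```

```bash
python3 -m pendant '[[0,[0,0,-20],0],[0,[40,0,0],0],[0,[38,0,0],0],[0,[0,0,35],0],[0,[0,0,35],0],[0,[-14,0,0],0],[0,[0,0,0],0]]' 40
python3 -m pendant '[[0,[-4,0,0],0],[0,[-2,0,0],0],[0,[0,0,0],0]]' 40; python3 lid.py
```

```text
time_s: 34.78
ee_pos: [0.565, -0.1938, 0.1915]
ee_rot: [[-0.294, 0.956, 0.001], [0.956, 0.294, -0.001], [-0.001, 0.001, -1.0]]
ft_force: [0.9, -0.8, 0.3]
finger_gap: 0.0001
finger_force: 0.0
time_s: 35.15
ee_pos: [0.5665, -0.1986, 0.1907]
ee_rot: [[-0.294, 0.956, 0.001], [0.956, 0.294, -0.0], [-0.001, 0.001, -1.0]]
ft_force: [-0.2, -0.9, -0.1]
finger_gap: 0.0001
finger_force: 0.0
tool rel port [-50.6  43.2 -95.9] F tool [-0.8 -0.4  0.1] t 35.15
side [(-60, np.int64(109), np.int64(113), np.int64(117)), (-30, np.int64(113), np.int64(282), np.int64(317)), (0, np.int64(107), np.int64(220), np.int64(231)), (30, np.int64(105), np.int64(186), np.int64(193)), (60, np.int64(103), np.int64(156), np.int64(164)), (90, np.int64(112), np.int64(131), np.int64(136)), (120, np.int64(114), np.int64(114), np.int64(114))]
top [(-60, np.int64(111), np.int64(112), np.int64(114)), (120, np.int64(116), np.int64(118), np.int64(122))]
```

```bash
python3 -m pendant '[[0,[-4,0,0],0],[0,[-4,0,0],0],[0,[0,0,0],0]]' 40; python3 -m pendant '[[0,[-4,0,-2],0],[0,[-4,0,-3],0],[0,[-4,0,-3],0],[0,[0,0,0],0]]' 40; python3 lid.py
```

```text
time_s: 35.62
ee_pos: [0.5686, -0.2062, 0.1901]
ee_rot: [[-0.294, 0.956, -0.0], [0.956, 0.294, 0.0], [0.0, -0.0, -1.0]]
ft_force: [0.2, 0.0, -0.4]
finger_gap: -0.0002
finger_force: 0.0
time_s: 36.12
ee_pos: [0.5724, -0.218, 0.1985]
ee_rot: [[-0.294, 0.956, 0.001], [0.956, 0.294, -0.001], [-0.001, 0.0, -1.0]]
ft_force: [-0.5, 0.5, -0.0]
finger_gap: -0.0002
finger_force: 0.0
tool rel port [ -70.9   43.1 -103.6] F tool [ 0.6 -0.3  0. ] t 36.125
side [(-60, np.int64(109), np.int64(113), np.int64(117)), (-30, np.int64(282), np.int64(307), np.int64(324)), (0, np.int64(107), np.int64(240), np.int64(251)), (30, np.int64(104), np.int64(201), np.int64(209)), (60, np.int64(105), np.int64(165), np.int64(173)), (90, np.int64(114), np.int64(134), np.int64(142)), (120, np.int64(114), np.int64(114), np.int64(114))]
top [(-60, np.int64(108), np.int64(114), np.int64(118)), (-30, np.int64(120), np.int64(120), np.int64(121))]
```

```bash
python3 -m pendant '[[0,[-6,0,-4],0],[0,[-6,0,-4],0],[0,[-6,0,-4],0],[0,[-6,0,-4],0],[0,[-6,0,-4],0],[0,[0,0,0],0]]' 40; python3 lid.py
```

```text
time_s: 36.98
ee_pos: [0.5811, -0.2468, 0.2183]
ee_rot: [[-0.294, 0.956, 0.0], [0.956, 0.294, -0.0], [-0.0, 0.0, -1.0]]
ft_force: [0.3, -0.0, 0.9]
finger_gap: -0.0001
finger_force: 0.0
tool rel port [-101.    43.  -123.5] F tool [-0.1  0.3 -0.9] t 36.975
side [(-60, np.int64(109), np.int64(113), np.int64(117)), (-30, np.int64(113), np.int64(114), np.int64(115)), (0, np.int64(105), np.int64(307), np.int64(325)), (30, np.int64(107), np.int64(255), np.int64(268)), (60, np.int64(107), np.int64(196), np.int64(207)), (90, np.int64(134), np.int64(144), np.int64(153)), (120, np.int64(113), np.int64(114), np.int64(115))]
top [(-60, np.int64(111), np.int64(114), np.int64(120)), (-30, np.int64(108), np.int64(114), np.int64(119)), (0, np.int64(120), np.int64(120), np.int64(120))]
```

```bash
python3 -m pendant '[[0,[-6.5,0,-3],0],[0,[-6.5,0,-2.5],0],[0,[-6.5,0,-2.5],0],[0,[-6.5,0,-2],0],[0,[-6.5,0,-2],0],[0,[-6,0,-1.5],0],[0,[-5,0,-1],0],[0,[-5,0,-1],0],[0,[0,0,0],0]]' 40; python3 lid.py
```

```text
time_s: 38.2
ee_pos: [0.5953, -0.2928, 0.2335]
ee_rot: [[-0.294, 0.956, -0.0], [0.956, 0.294, -0.0], [-0.0, -0.0, -1.0]]
ft_force: [0.3, -0.6, 0.5]
finger_gap: -0.0
finger_force: 0.0
tool rel port [-149.2   42.9 -138.7] F tool [-0.7  0.1 -0.5] t 38.2
side [(-60, np.int64(109), np.int64(113), np.int64(116)), (-30, np.int64(112), np.int64(113), np.int64(115)), (0, np.int64(105), np.int64(107), np.int64(115)), (30, np.int64(103), np.int64(107), np.int64(114)), (60, np.int64(102), np.int64(106), np.int64(115)), (90, np.int64(163), np.int64(189), np.int64(216)), (120, np.int64(114), np.int64(114), np.int64(114))]
top [(-60, np.int64(108), np.int64(113), np.int64(119)), (-30, np.int64(111), np.int64(117), np.int64(123)), (0, np.int64(114), np.int64(116), np.int64(119)), (30, np.int64(109), np.int64(117), np.int64(121)), (90, np.int64(274), np.int64(274), np.int64(274))]
```

```bash
python3 -m pendant '[[0,[-4,0,-1],0],[0,[-4,0,0],0],[0,[-4,0,0],0],[0,[0,0,0],0]]' 40; python3 -m pendant '[[0,[-3,0,0],0],[0,[-2,0,0],0],[0,[0,0,0],0]]' 40; cat > lid2.py <<'E'
from h import *
o=r.get_obs(); p,d,K,T=cap("side"); P=cloud(d,K,T); c,s=np.cos(np.radians(-72.99)),np.sin(np.radians(-72.99))
a,b=P[...,0]-.59335,P[...,1]+.22906; x=a*c+b*s; y=-a*s+b*c; z=P[...,2]
m=(d>0)&(x>.06)&(x<.14)&(abs(y)<.1)&(y>.0+.03)&(z>.135)&(z<.275)
k=np.polyfit(z[m],x[m],1); print("lid angle",np.pi/2+np.arctan(k[0]) if 0 else np.arctan2(1,-k[0]),m.sum(),k, "x at z 270",np.polyval(k,.27))
E
python3 lid2.py; python3 -c "
from h import *
o=r.get_obs();R=o['ee_rot'];print((R.T@(o['ee_pos']-np.array([.51037,-.16294,.0948]))*1e3).round(1))"
```

```text
time_s: 38.8
ee_pos: [0.5988, -0.3043, 0.2346]
ee_rot: [[-0.294, 0.956, 0.0], [0.956, 0.294, -0.0], [-0.0, 0.0, -1.0]]
ft_force: [-0.1, 0.1, -0.9]
finger_gap: -0.0001
finger_force: 0.0
time_s: 39.17
ee_pos: [0.6003, -0.3088, 0.2346]
ee_rot: [[-0.294, 0.956, 0.0], [0.956, 0.294, -0.0], [-0.0, 0.0, -1.0]]
ft_force: [0.9, 0.9, 0.7]
finger_gap: -0.0002
finger_force: 0.0
lid angle 1.465405449964244 698 [-0.10578282  0.11781572] x at z 270 0.08925436117993633
[-165.8   43.  -139.8]
```

```bash
python3 -m pendant '[[0,[-2.5,0,0],0],[0,[-2,0,0],0],[0,[0,0,0],0]]' 40; python3 lid2.py;  python3 -m pendant '[[0,[-2,0,0],0],[0,[0,0,0],0]]' 40; python3 lid2.py
```

```text
time_s: 39.6
ee_pos: [0.6016, -0.3132, 0.2347]
ee_rot: [[-0.294, 0.956, 0.0], [0.956, 0.294, -0.0], [-0.0, 0.0, -1.0]]
ft_force: [-0.0, 0.7, -0.9]
finger_gap: 0.0002
finger_force: 0.0
lid angle 1.4919925768481583 708 [-0.07896728  0.11455251] x at z 270 0.09323134412579719
time_s: 39.9
ee_pos: [0.6022, -0.315, 0.2347]
ee_rot: [[-0.294, 0.956, 0.0], [0.956, 0.294, 0.0], [-0.0, 0.0, -1.0]]
ft_force: [0.6, 0.3, 0.4]
finger_gap: -0.0
finger_force: 0.1
lid angle 1.5041552221972199 713 [-0.06673993  0.11304524] x at z 270 0.09502545979279448
```

Lid is wide open (about 1.5). I'll back away and make a final check.

```bash
python3 -m pendant '[[0,[15,0,0],0],[0,[40,0,0],0],[0,[50,0,-10],0],[0,[50,0,-20],0],[0,[50,0,-20],0],[0,[0,0,0],0],[0,[0,0,0],0]]' 40; python3 lid2.py; python3 - <<'E'
from h import *
for n in("top","side"):
    z=np.load(n+"1.npz"); p,d,K,T=cap(n); df=cv2.absdiff(p,z["p"]).max(2)>40
    c,l,st,ce=cv2.connectedComponentsWithStats(df.astype(np.uint8))
    print(n,[(ce[i].round().tolist(),int(st[i,4])) for i in range(1,c) if st[i,4]>15])
    P=cloud(d,K,T); m=(np.hypot(P[...,0]-.58,P[...,1]-.272)<.02)&(P[...,2]>.095); print("pin pts",m.sum(),P[m].max(0) if m.any() else 0)
print(r.get_obs()["time_s"],r.get_obs()["ee_pos"])
E
```

```text
time_s: 40.83
ee_pos: [0.542, -0.1192, 0.2845]
ee_rot: [[-0.295, 0.956, 0.0], [0.956, 0.295, -0.0], [-0.001, 0.0, -1.0]]
ft_force: [-1.1, -0.7, -0.8]
finger_gap: -0.0001
finger_force: 0.0
lid angle 1.505947275498004 717 [-0.06494011  0.11269469] x at z 270 0.095160858773959
top [([359.0, 112.0], 276), ([293.0, 273.0], 19034), ([412.0, 140.0], 28), ([415.0, 173.0], 395), ([390.0, 185.0], 103), ([357.0, 193.0], 149), ([18.0, 287.0], 764), ([74.0, 262.0], 24), ([120.0, 341.0], 9155), ([70.0, 301.0], 281), ([320.0, 351.0], 30), ([351.0, 362.0], 68), ([292.0, 382.0], 198), ([349.0, 388.0], 346)]
pin pts 52 [0.58794626 0.27523802 0.1743767 ]
side [([318.0, 89.0], 6101), ([446.0, 5.0], 390), ([539.0, 5.0], 146), ([557.0, 5.0], 84), ([619.0, 35.0], 2738), ([460.0, 186.0], 10063), ([585.0, 82.0], 257), ([576.0, 118.0], 277), ([566.0, 113.0], 125), ([340.0, 120.0], 20), ([599.0, 177.0], 4758), ([318.0, 137.0], 18), ([630.0, 150.0], 19), ([539.0, 192.0], 52), ([333.0, 228.0], 497), ([491.0, 256.0], 117), ([479.0, 252.0], 17), ([610.0, 318.0], 789), ([397.0, 362.0], 3772), ([533.0, 327.0], 574), ([558.0, 383.0], 1824), ([450.0, 398.0], 19)]
pin pts 133 [0.58611188 0.2832114  0.16816118]
40.975 [ 0.54166327 -0.11982639  0.28362434]
```

```bash
python3 -c "
from station import r; print(r.finish_job())"
```

```text
the job is handed in; nothing more can be done
None
```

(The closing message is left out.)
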